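# Turn the whetstones fine side up and clamp them in the holder

## Robot

A 7-joint arm with a two-finger parallel gripper is mounted at the origin on a cart in front of the work surface, level with it; the furniture and walls round the work are solid. World frame = base frame: x ahead of the robot, y to its left, z up, the work surface at z = 0. Lengths are in m, angles in rad, forces in N, time in s.
With the tool pointing down it reaches from about 0.425 to 0.925 m from the base axis. Payload 6.8 kg.
Tool frame: the origin (TCP) lies on the centre line of the jaws, within the pads' length; the fingertips stand 11 mm ahead of it and the grasp point (between the pads) lies 8 mm behind it; z points along the fingers, y is the direction in which the jaws open and shut (so a half turn about z gives the same grasp; the last joint's range is limited). The gripper opens to 85 mm and grips with 20 to 120 N. Pads are 22 mm wide; open, the fingers measure 114 mm over their backs; the gripper's body (76 mm by 85 mm) begins 54 mm behind the grasp point. The pads swing forward as they close: fully open they stand 13 mm farther back than shut.
Start: joints at [-1.417, 0.477, 0.022, 1.555, -0.011, 1.109, -0.083], TCP at [0.175, 0.652, 0.242] pointing down, gripper open.
Joint ranges: [-2.96, 2.96], [-0.34, 2.1], [-1.41, 1.46], [0.24, 2.44], [-1.37, 4.51], [0.17, 1.92], [-2.96, 2.96]. Speed limits (rad/s): [2.39, 2.39, 3.14, 3.14, 3.14, 3.14, 3.14].

## Interface

Orientations are given as a rotation vector (axis times angle).
In Python, from bench import r gives the robot as it stands.
- The arm moves only by the tool send_rows, never from a script. Its argument "deltas" is a list of rows, each a list of 7 numbers: the opening, from 0 (shut) to 1 (fully open), then the shift along the tool's x, y, z as a fraction of full scale, then the turn, a rotation vector about the tool's x, y, z as a fraction of full scale. In form: [[hand, x, y, z, ax, ay, az], ...]. A call has 1 to 20 rows; each row is the pose to reach, as a shift and turn from the pose commanded when the call began, along the tool's axes at that moment, turning the shorter way round; what a row does not reach only later rows make up. Full scale, the value 1, is 150 mm for a shift and 180 degrees for a turn. A row lasts 1/12 s, in which the tool goes at most 41.7 mm and 7.16 degrees, less where a joint would pass 70% of its speed; a pose out of reach is approached as far as the arm can. A call with a number of a shift or a turn outside -1 to 1 is refused whole. A call with a gripper value outside its range is refused whole. The fingers move at their own pace and stop on an object; "squeeze" is the grip in N (left out, the last holds). Time passes only in rows, so rows that repeat a pose let the fingers close. It gives the time, the measured TCP pose, the force and the opening at its end, in the units of the state.
- r.get_obs(): the state, without advancing time (a new reading comes with each control period).
- r.grab_frame(name): name is "scene" or "top"; returns a dict with "pixels" (384x512x3 uint8, red, green, blue), "camera_matrix" (3x3 intrinsics, pixels), "rvec" (rotation vector, rad) and "tvec" (3), from world to camera coordinates, as OpenCV has them. Camera axes: x right, y down, z forward; pixel columns grow to the right and rows downward; lengths in m; the calibration is good to about 2 mm. A picture is of the moment at which its call begins. There is no depth.
- r.hand_in(): hands the job in, once; it reports no verdict.
The state is a dict: "clock": time; "joints": joint angles; "qvel": joint speeds; "tau": joint torques, N m; "tcp_pos": TCP position; "orientation": TCP orientation; "contact_force": force on the tool from outside, world axes, zero at the start; "moment": the same for the moment, N m; "grip_width": finger opening in m.
Only numpy, scipy, OpenCV 4.12 (cv2) and the standard library are available. Lean on these libraries where they do the work, as an engineer would, in place of code of your own. Each camera call takes 0.05 s, during which the arm holds its last target. There are 200 camera calls.

## Task

Get the sharpening stones ready for use: take the vegetable peeler off the stone holder and lay it on the bare worktop beside it, then turn over every one of the loose two-layer stones, which lie with the dark coarse side up, and lay it flat in a bay of the holder, whitish fine side up, one stone to a bay (any bay). When all the stones there are lie in the holder, press the clamp lever beside the bays down until it catches and stays down by itself. Leave the other things on the worktop where they stand.

Things in the scene. Friction and masses are not known exactly. Their poses are not given: they have to be found in the camera images.
- stone_1_mid (a point): Centre of a two-layer whetstone, rigid block 110 x 50 x 24 mm, 0.3 kg: dark grey coarse layer 15 mm thick, whitish fine layer 9 mm thick. x along its 110 mm, y along its 50 mm, z out of the coarse face (up at the start; down once turned over). It starts flat on the worktop and can stand on a 50 x 24 mm end. Two or three such stones are there; an absent one reads None from the start.
- stone_2_mid (a point): Centre of a two-layer whetstone, rigid block 110 x 50 x 24 mm, 0.3 kg: dark grey coarse layer 15 mm thick, whitish fine layer 9 mm thick. x along its 110 mm, y along its 50 mm, z out of the coarse face (up at the start; down once turned over). It starts flat on the worktop and can stand on a 50 x 24 mm end. Two or three such stones are there; an absent one reads None from the start.
- stone_3_mid (a point): Centre of a two-layer whetstone, rigid block 110 x 50 x 24 mm, 0.3 kg: dark grey coarse layer 15 mm thick, whitish fine layer 9 mm thick. x along its 110 mm, y along its 50 mm, z out of the coarse face (up at the start; down once turned over). It starts flat on the worktop and can stand on a 50 x 24 mm end. Two or three such stones are there; an absent one reads None from the start.
- holder: Stone holder, fixed: dark wooden base 190 x 360 x 8 mm with three bays side by side, 85 mm apart, and the clamp lever beyond the far bay (+y). Origin on the worktop under the middle bay (base reaches 82 mm to -x, 108 mm to +x, 135 mm to -y, 225 mm to +y); x along the bays, to the right and away from the robot, y across them, away to the left, z up. The lever drives a clamp jaw, a bar across the -x ends of all bays.
- bay_middle (a point): Centre of the middle bay, on its land 28 mm above the worktop; axes as the holder. The rubber-topped land is 116 mm long (x) and only 34 mm wide (y): a stone overhangs it 8 mm each side, with 20 mm of free height below. A stone lying flat in it has its centre 40 mm above the worktop; either end may go first. The jaw slides stones up to 11 mm to +x as it closes.
- bay_far (a point): Centre of the far bay (between the middle bay and the lever), same form. A bay ends at a fixed stop (inner face 61 mm from this point in +x, 7 mm higher than the land) and at the open jaw (inner face 63 mm away in -x, top 8 mm above the land, 12 mm thick). Two lugs 58 mm apart, 45 to 57 mm from this point in +x, 8 mm above the land, guide the stone's +x end sideways.
- bay_near (a point): Centre of the bay nearest the robot, same form as the other two, 85 mm to the -y of the middle bay.
- clamp_lever (a joint): Angle of the clamp lever, rad: 0 = up (sprung), grows as it is pressed down; stop at 0.84. The spring resists with up to about 9 N at the pad; beyond about 0.62 rad it goes over centre, snaps to the stop and stays at 0.84. It moves the clamp jaw 11 mm to the holder's +x, towards the stones.
- lever_pad (a point): Middle of the top face of the black pad (36 x 32 mm) at the end of the clamp lever, where it is pressed. It moves round lever_hinge in the holder's x-z plane: lever up, 72 mm to -x of the hinge and 61 mm above it (face sloping 36 degrees, rising towards -x); lever down, 94 mm to -x and 12 mm below it, the face sloping 12 degrees the other way. Its axes do not matter.
- lever_hinge (a point): The clamp lever's hinge axis (along the holder's y), 52 mm above the worktop, between two aluminium cheeks that rise to 60 mm.
- peeler_mid (a point): Middle of the thick handle (24 mm wide, 17 mm high, 8.5 mm above its underside) of a yellow vegetable peeler, 170 x 25 x 18 mm, 80 g, which lies across the lands of the holder at the start. x points along it to the thin blade end (105 mm from here; the butt is 65 mm away), z up.
- lemon_1_mid (a point): Bystander, to be left alone: centre of a lemon, 82 x 54 x 50 mm, behind the work.
- spice_jar_mid (a point): Bystander, to be left alone: centre of a spice jar with a timber lid, 52 mm wide, 105 mm tall, behind the work.
- tin_mid (a point): Bystander, to be left alone: centre of a short food tin, 76 mm wide, 58 mm tall, at the front left.
- pepper_mill_mid (a point): Bystander, to be left alone: centre of a dark pepper mill, 58 mm wide, 160 mm tall, behind the holder.
Mind the look-alikes: they are no part of the job. What is shaped like the part that bears stone_3_mid but red is not meant. Leave any orange look-alike of the part that bears stone_2_mid alone.

How it is judged:
On the way, in this order (a step that is already met when the one before it is completed fails the run):
1. the peeler is off the holder and every stone lies flat in a bay, fine side up, the clamp lever still up (height (world z) of peeler_mid below 0.022 m and (x of peeler_mid in the frame of holder below -0.1 m or x of peeler_mid in the frame of holder above 0.125 m or y of peeler_mid in the frame of holder below -0.15 m or y of peeler_mid in the frame of holder above 0.24 m) and (horizontal distance between stone_1_mid and bay_far below 0.018 m or horizontal distance between stone_1_mid and bay_middle below 0.018 m or horizontal distance between stone_1_mid and bay_near below 0.018 m) and height (world z) of stone_1_mid between 0.035 and 0.046 m and angle between each of stone_1_mid, stone_2_mid, stone_3_mid's own z axis and vertical above 3.04 rad and angle between the x axis of each of stone_1_mid, stone_2_mid, stone_3_mid and the x axis of holder, either way round below 0.12 rad and (horizontal distance between stone_2_mid and bay_far below 0.018 m or horizontal distance between stone_2_mid and bay_middle below 0.018 m or horizontal distance between stone_2_mid and bay_near below 0.018 m) and height (world z) of stone_2_mid between 0.035 and 0.046 m and (horizontal distance between stone_3_mid and bay_far below 0.018 m or horizontal distance between stone_3_mid and bay_middle below 0.018 m or horizontal distance between stone_3_mid and bay_near below 0.018 m) and height (world z) of stone_3_mid between 0.035 and 0.046 m and value of joint clamp_lever below 0.3 rad), for 0.3 s.
2. the clamp lever is pressed down past its catch (value of joint clamp_lever above 0.76 rad), for 0.2 s.
At the end, for the whole second after the job is handed in: The peeler lies on the worktop off the holder. Every stone there is lies flat (within 0.1 rad) in a bay, fine face up, its centre within 18 mm of the bay's centre and 35 to 46 mm up, along the bay within 0.12 rad. The clamp lever stays down by itself (beyond 0.76 rad) (height (world z) of peeler_mid below 0.022 m and (x of peeler_mid in the frame of holder below -0.1 m or x of peeler_mid in the frame of holder above 0.125 m or y of peeler_mid in the frame of holder below -0.15 m or y of peeler_mid in the frame of holder above 0.24 m) and (horizontal distance between stone_1_mid and bay_far below 0.018 m or horizontal distance between stone_1_mid and bay_middle below 0.018 m or horizontal distance between stone_1_mid and bay_near below 0.018 m) and height (world z) of stone_1_mid between 0.035 and 0.046 m and angle between each of stone_1_mid, stone_2_mid, stone_3_mid's own z axis and vertical above 3.04 rad and angle between the x axis of each of stone_1_mid, stone_2_mid, stone_3_mid and the x axis of holder, either way round below 0.12 rad and (horizontal distance between stone_2_mid and bay_far below 0.018 m or horizontal distance between stone_2_mid and bay_middle below 0.018 m or horizontal distance between stone_2_mid and bay_near below 0.018 m) and height (world z) of stone_2_mid between 0.035 and 0.046 m and (horizontal distance between stone_3_mid and bay_far below 0.018 m or horizontal distance between stone_3_mid and bay_middle below 0.018 m or horizontal distance between stone_3_mid and bay_near below 0.018 m) and height (world z) of stone_3_mid between 0.035 and 0.046 m and value of joint clamp_lever above 0.76 rad); the robot touches nothing.
It fails at once if a bystander (lemon, spice jar, tin, pepper mill) is moved more than 30 mm (distance of any of lemon_1_mid, spice_jar_mid, tin_mid, pepper_mill_mid from where it was at the start of the episode above 0.03 m).
Of stone_1, stone_2, stone_3 only 2 to 3 are there at a start; the rules pass over those that are not, and their reading is None.
At some moment in a run one of stone_1, stone_2, stone_3 may be knocked a few centimetres aside while the robot is not near it.
Once in a run the grip may slacken for a moment while it holds something.
It also fails if it takes over 210 s, if anything falls off the work surface, if the arm or the gripper's body presses on something with over 40 N, if the wrist force passes 120 N, or if a joint passes its speed limit or range.

## Working session

There is one attempt and no reset: what is moved stays moved. The work goes in short steps, Python scripts to look and compute and a tool call to move; the robot and the scene stay as the last step left them, time stands still between calls to the robot, and variables do not carry over. Pictures are saved under pics/ and viewed, about 12 in all and at most 16, crops included, and the job is handed in when it is done.

Besides the shell and the picture viewer there is one more tool, called after ">>>" as name(argument=value, ...) on one line, values as JSON. send_rows: Moves the arm, as the interface text tells. Shift numbers are shares of 150 mm and turn numbers shares of 180 degrees, none past 1 either way. Its arguments: {"type":"object","properties":{"deltas":{"type":"array","items":{"type":"array","items":{"type":"number"}}},"squeeze":{"type":"number"}},"required":["deltas"]}

```bash
ls; mkdir -p pics
cat > h.py <<'E'
import numpy as np, cv2
from scipy.spatial.transform import Rotation as R
from bench import r
def grab(n):
    f=r.grab_frame(n); f['R']=cv2.Rodrigues(np.array(f['rvec'],float))[0]; f['t']=np.array(f['tvec'],float).ravel(); f['K']=np.array(f['camera_matrix'],float); return f
def save(f,p,s=1.5,crop=None):
    im=cv2.cvtColor(np.array(f['pixels']),cv2.COLOR_RGB2BGR)
    if crop: x0,y0,x1,y1=crop; im=im[y0:y1,x0:x1]
    cv2.imwrite(p,cv2.resize(im,None,fx=s,fy=s,interpolation=cv2.INTER_CUBIC))
def ray(f,uv,z):
    d=f['R'].T@np.linalg.solve(f['K'],np.array([uv[0],uv[1],1.])); c=-f['R'].T@f['t']
    return c+d*(z-c[2])/d[2]
def proj(f,p):
    q=f['K']@(f['R']@np.asarray(p,float)+f['t']); return q[:2]/q[2]
E
python3 - <<'E'
from h import *
o=r.get_obs(); print({k:np.round(v,3) for k,v in o.items()})
for n in ('scene','top'):
    f=grab(n); save(f,f'pics/{n}0.png'); print(n,-f['R'].T@f['t'],f['R'][2],f['K'][0,0])
E
```

```text
pics
{'clock': np.float64(0.0), 'joints': array([-1.417,  0.478,  0.022,  1.556, -0.011,  1.109, -0.083]), 'qvel': array([-0.   , -0.001, -0.   , -0.001,  0.   ,  0.   , -0.001]), 'tau': array([ 1.0000e-03, -5.9646e+01,  1.6090e+00, -2.8119e+01,  1.3000e-02,
        9.0000e-03, -0.0000e+00]), 'tcp_pos': array([0.175, 0.651, 0.241]), 'orientation': array([-4.100e-01, -3.115e+00,  3.000e-03]), 'contact_force': array([ 0.198, -1.127, -0.089]), 'moment': array([-0.023,  0.054, -0.029]), 'grip_width': np.float64(0.086)}
scene [-0.35309253 -0.64299338  0.93367148] [ 0.58465824  0.54391369 -0.60194072] 425.4299566089275
top [0.23569259 0.13628428 1.59332548] [ 0.16156696 -0.00615148 -0.98684258] 397.32992540524407
```

View pics/scene0.png

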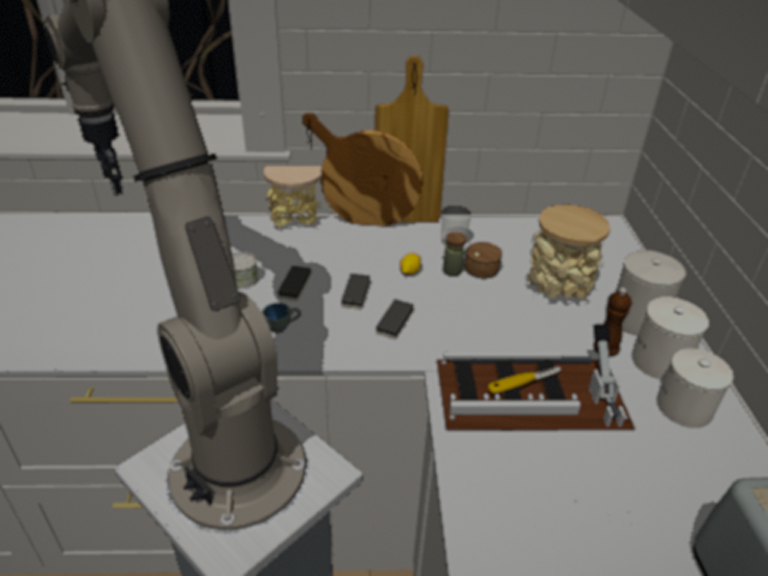

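View pics/top0.png

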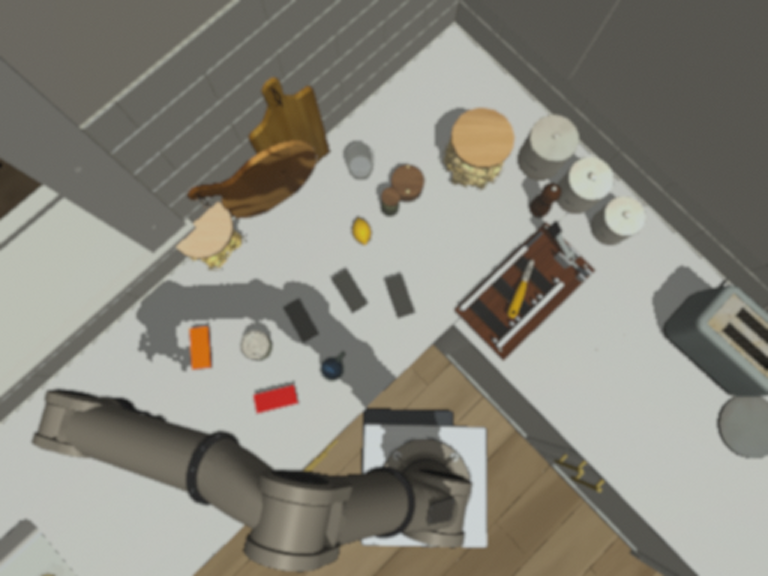

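Run:
```python
from h import *
f=grab('top'); save(f,'pics/top_h.png',6,(295,140,405,245)); 
im=np.array(f['pixels']); hsv=cv2.cvtColor(im,cv2.COLOR_RGB2HSV); np.save('top0.npy',im)
V=hsv[...,2].astype(int); S=hsv[...,1]
m=((V<75)).astype(np.uint8)
n,l,st,c=cv2.connectedComponentsWithStats(m)
for i in range(1,n):
    if 150<st[i,4]<1500 and st[i,0]<300 and 150<st[i,1]<260:
        pts=np.argwhere(l==i)[:,::-1]
        w=np.array([ray(f,p,0.024)[:2] for p in pts])
        rc=cv2.minAreaRect((w*1000).astype(np.float32)); e=np.linalg.eigh(np.cov(w.T))[1][:,1]
        print(i,st[i],c[i].round(1),w.mean(0).round(4),rc,np.degrees(np.arctan2(e[1],e[0])).round(1), V[l==i].mean(), hsv[l==i].mean(0))
# holder
m=((hsv[...,0]<14)&(S>90)&(V<130)).astype(np.uint8); m[:, :295]=0; m[:140]=0;m[250:]=0;m[:,410:]=0
pts=np.argwhere(m)[:,::-1]
w=np.array([ray(f,p,0.008)[:2] for p in pts]); print(len(w),cv2.minAreaRect((w*1000).astype(np.float32)))
# peeler
m=((hsv[...,0]>18)&(hsv[...,0]<32)&(S>140)&(V>120)).astype(np.uint8); m[:, :320]=0; m[:150]=0
pts=np.argwhere(m)[:,::-1]; w=np.array([ray(f,p,0.04)[:2] for p in pts]); e=np.linalg.eigh(np.cov(w.T))[1][:,1]
print('peel',len(w),w.mean(0),cv2.minAreaRect((w*1000).astype(np.float32)),np.degrees(np.arctan2(e[1],e[0])))
```

```text
17 [190 200  22  28 321] [200.2 213.3] [0.4143 0.3347] ((414.7384033203125, 335.0407409667969), (108.11001586914062, 46.81432342529297), 31.795513153076172) -148.5 55.850467289719624 [32.1588785  15.5046729  55.85046729]
25 [215 235  14  18 154] [222.2 244.2] [0.295  0.2432] ((297.485595703125, 245.92672729492188), (66.0086669921875, 50.98529815673828), 1.983883261680603) 157.0 60.493506493506494 [94.68181818 49.61038961 60.49350649]
1577 ((536.5569458007812, -262.09393310546875), (212.71873474121094, 375.59332275390625), 45.634403228759766)
peel 137 [ 0.48015773 -0.23694785] ((482.601806640625, -237.42535400390625), (23.76367950439453, 101.7210922241211), 69.65565490722656) 157.99570367567225
```

View pics/top_h.png

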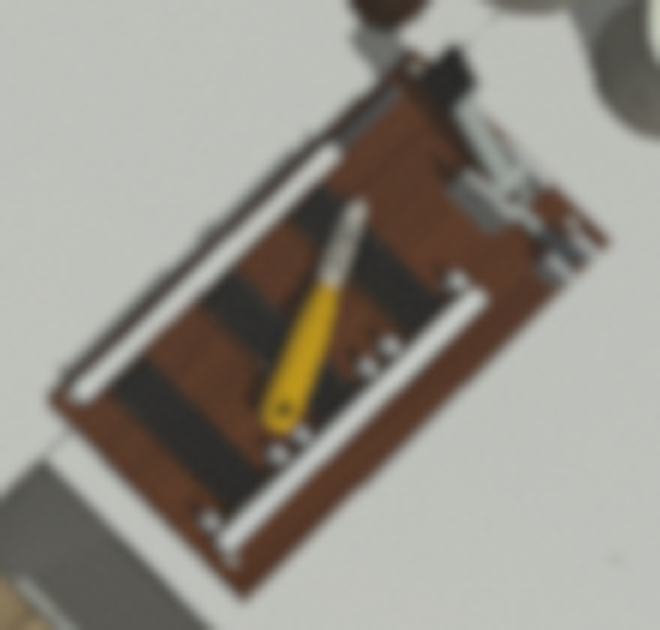

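```bash
cat >> h.py <<'E'
def stones(f,rois,z=0.024,thr=None):
    out=[]
    im=np.array(f['pixels']); g=cv2.cvtColor(im,cv2.COLOR_RGB2GRAY)
    for (u,v) in rois:
        x0,y0=int(u)-24,int(v)-24; s=g[y0:y0+48,x0:x0+48]
        t=thr or cv2.threshold(s,0,255,cv2.THRESH_OTSU)[0]
        m=(s<=t).astype(np.uint8); n,l,st,c=cv2.connectedComponentsWithStats(m)
        i=1+np.argmin([np.hypot(*(c[k]-24)) if st[k,4]>100 else 99 for k in range(1,n)])
        p=np.argwhere(l==i)[:,::-1]+[x0,y0]; w=np.array([ray(f,q,z)[:2] for q in p])
        rc=cv2.minAreaRect((w*1000).astype(np.float32)); e=np.linalg.eigh(np.cov(w.T))[1][:,1]
        out.append((w.mean(0),np.degrees(np.arctan2(e[1],e[0]))%180)); print(t,len(p),w.mean(0).round(4),np.round(rc[0],0),np.round(rc[1],0),out[-1][1].round(1))
    return out
E
python3 - <<'E'
from h import *
f=grab('top')
stones(f,[(200,213)],thr=75); stones(f,[(233,193),(266,197)]); stones(f,[(233,193),(266,197)],thr=95)
C=lambda u,v,z: ray(f,(295+u/6,140+v/6),z)[:2]
P={k:C(*p) for k,p in dict(L=(50,400,.008),B=(245,602,.008),Rr=(610,240,.008),T=(405,53,.008),j0=(75,392,.036),j1=(335,147,.036),s0=(225,543,.035),s1=(485,295,.035),butt=(278,428,.04),tip=(360,205,.035),bEnd=(330,285,.04)).items()}
for k in P: print(k,P[k].round(4))
for a,b in (('L','T'),('B','Rr'),('j0','j1'),('s0','s1'),('L','B'),('butt','tip')): d=P[b]-P[a]; print(a,b,np.linalg.norm(d).round(4),np.degrees(np.arctan2(d[1],d[0])).round(1))
E
```

```text
75 325 [0.4148 0.335 ] [415. 335.] [109.  47.] 31.5
142.0 370 [0.4992 0.2104] [500. 210.] [116.  52.] 32.9
139.0 362 [0.4893 0.0764] [490.  76.] [116.  51.] 20.5
95 276 [0.4991 0.2103] [499. 210.] [106.  43.] 33.3
95 269 [0.4891 0.0763] [489.  76.] [105.  42.] 20.2
L [ 0.4537 -0.0769]
B [ 0.3219 -0.2068]
Rr [ 0.5734 -0.458 ]
T [ 0.7012 -0.3207]
j0 [ 0.4556 -0.0896]
j1 [ 0.6263 -0.2642]
s0 [ 0.3586 -0.1882]
s1 [ 0.528 -0.363]
butt [ 0.4346 -0.2227]
tip [ 0.5871 -0.2806]
bEnd [ 0.5311 -0.2584]
L T 0.3474 -44.6
B Rr 0.3554 -45.0
j0 j1 0.2442 -45.6
s0 s1 0.2435 -45.9
L B 0.1851 -135.4
butt tip 0.1632 -20.8
```

```bash
cat >> h.py <<'E'
def Rt(y_ang,lean=0,):
    """tool down with jaw axis (tool y) at world angle y_ang deg, then leaned: tool z points lean deg from down towards direction y_ang-90 ; tool x = y x z"""
    a=np.radians(y_ang); y=np.array([np.cos(a),np.sin(a),0]); d=np.array([np.sin(a),-np.cos(a),0]); l=np.radians(lean)
    z=-np.cos(l)*np.array([0,0,1.])+np.sin(l)*d
    return np.c_[np.cross(y,z),y,z]
def plan(wps,start=None,settle=2):
    o=r.get_obs()
    if start is None: p0=np.array(o['tcp_pos']);R0=R.from_rotvec(o['orientation']).as_matrix()
    else: p0,R0=start
    for p,Rm,h in wps:
        if Rm is None: Rm=R0
        s=R0.T@(np.array(p)-p0)/.15; t=R.from_matrix(R0.T@Rm).as_rotvec()/np.pi
        n=int(np.ceil(max(np.linalg.norm(s)*150/41.7,np.linalg.norm(t)*180/7.16)))+settle
        s=s.round(3);t=t.round(3); p0=p0+R0@s*.15; R0=R0@R.from_rotvec(t*np.pi).as_matrix()
        print('n',n,[h,*(float(v) for v in s),*(float(v) for v in t)],'' if max(abs(s))<=1 else '!!!TOO FAR', p0.round(3))
    return p0,R0
def st():
    o=r.get_obs(); M=R.from_rotvec(o['orientation']).as_matrix()
    print('t',round(float(o['clock']),2),'p',np.round(o['tcp_pos'],4),'q',np.round(o['joints'],2),'F',np.round(o['contact_force'],1),'w',round(float(o['grip_width']),4),'y',M[:,1].round(3),'z',M[:,2].round(3))
E
python3 - <<'E'
from h import *
f=grab('top')
for k,(u,v,z) in dict(lemon=(361,231,.03),jartop=(390,193,.09),tin=(256,345,.05),mill=(540,215,.02),milltop=(552,192,.15),cup=(332,368,.03),pot=(405,182,.05)).items(): print(k,ray(f,(u/1.5,v/1.5),z).round(3))
D=Rt(69.2)
pk=np.array([.4346+.068*.935,-.2227-.068*.355])
wps=[((.3,.54,.25),None,.45),((.41,.42,.25),None,.45),((.48,.29,.25),None,.45),((.52,.16,.25),None,.45),((.53,.03,.25),None,.45),((.52,-.11,.25),D,.45),((*pk,.15),D,.45)]
plan(wps,settle=1)
E
```

```text
lemon [0.659 0.181 0.03 ]
jartop [0.748 0.106 0.09 ]
tin [0.344 0.443 0.05 ]
mill [ 0.721 -0.307  0.02 ]
milltop [ 0.742 -0.302  0.15 ]
cup [0.29  0.246 0.03 ]
pot [0.794 0.066 0.05 ]
n 6 [0.45, -1.0, -0.503, -0.054, 0.0, 0.0, 0.0]  [0.3  0.54 0.25]
n 5 [0.45, -0.915, -0.583, 0.001, 0.0, 0.0, 0.0]  [0.41 0.42 0.25]
n 5 [0.45, -0.676, -0.717, 0.0, 0.0, 0.0, 0.0]  [0.48 0.29 0.25]
n 5 [0.45, -0.481, -0.768, 0.001, 0.0, 0.0, 0.0]  [0.52 0.16 0.25]
n 5 [0.45, -0.289, -0.82, 0.001, 0.0, 0.0, 0.0]  [0.53 0.03 0.25]
n 5 [0.45, -0.177, -0.918, 0.0, -0.0, 0.0, 0.032]  [ 0.52 -0.11  0.25]
n 6 [0.45, -0.188, -0.904, 0.668, -0.0, 0.0, 0.0]  [ 0.498 -0.247  0.15 ]
```

>>> send_rows(deltas=[[0.45,-1.0,-0.5,-0.05,0,0,0],[0.45,-1.0,-0.5,-0.05,0,0,0],[0.45,-1.0,-0.5,-0.05,0,0,0],[0.45,-1.0,-0.5,-0.05,0,0,0],[0.45,-1.0,-0.5,-0.05,0,0,0],[0.45,-1.0,-0.5,-0.05,0,0,0]], squeeze=40)

```text
clock: 0.75
tcp_pos: [0.3037, 0.5383, 0.2502]
orientation: [0.42, 3.112, -0.0]
contact_force: [-0.5, -0.0, -0.5]
grip_width: 0.0383
```

>>> send_rows(deltas=[[0.45,-0.915,-0.58,0,0,0,0],[0.45,-0.915,-0.58,0,0,0,0],[0.45,-0.915,-0.58,0,0,0,0],[0.45,-0.915,-0.58,0,0,0,0],[0.45,-0.915,-0.58,0,0,0,0]])

```text
clock: 1.17
tcp_pos: [0.416, 0.4148, 0.2499]
orientation: [0.425, 3.109, -0.004]
contact_force: [1.0, -1.1, -0.1]
grip_width: 0.0383
```

>>> send_rows(deltas=[[0.45,-0.68,-0.72,0,0,0,0],[0.45,-0.68,-0.72,0,0,0,0],[0.45,-0.68,-0.72,0,0,0,0],[0.45,-0.68,-0.72,0,0,0,0],[0.45,-0.68,-0.72,0,0,0,0]])

```text
clock: 1.58
tcp_pos: [0.4834, 0.2855, 0.2499]
orientation: [0.421, 3.112, -0.003]
contact_force: [-0.2, 0.1, -0.3]
grip_width: 0.0385
```

```bash
python3 -c "
from h import *
st()"
```

```text
t 1.58 p [0.4834 0.2855 0.2499] q [-0.79  0.28  0.18  1.83 -0.06  1.03  0.71] F [-0.2  0.1 -0.3] w 0.0385 y [ 0.266  0.964 -0.002] z [ 0.001 -0.002 -1.   ]
```

>>> send_rows(deltas=[[0.45,-0.48,-0.77,0,0,0,0],[0.45,-0.48,-0.77,0,0,0,0],[0.45,-0.48,-0.77,0,0,0,0],[0.45,-0.48,-0.77,0,0,0,0],[0.45,-0.48,-0.77,0,0,0,0]])

```text
clock: 2.0
tcp_pos: [0.5213, 0.1577, 0.2499]
orientation: [0.418, 3.113, -0.001]
contact_force: [-0.5, 0.3, 0.0]
grip_width: 0.0386
```

>>> send_rows(deltas=[[0.45,-0.29,-0.82,0,0,0,0],[0.45,-0.29,-0.82,0,0,0,0],[0.45,-0.29,-0.82,0,0,0,0],[0.45,-0.29,-0.82,0,0,0,0],[0.45,-0.29,-0.82,0,0,0,0]])

```text
clock: 2.42
tcp_pos: [0.5308, 0.0294, 0.2499]
orientation: [0.415, 3.114, -0.0]
contact_force: [-0.4, 0.5, -0.2]
grip_width: 0.038
```

>>> send_rows(deltas=[[0.45,-0.18,-0.92,0,0,0,0.032],[0.45,-0.18,-0.92,0,0,0,0.032],[0.45,-0.18,-0.92,0,0,0,0.032],[0.45,-0.18,-0.92,0,0,0,0.032],[0.45,-0.18,-0.92,0,0,0,0.032],[0.45,-0.18,-0.92,0,0,0,0.032]])

```text
clock: 2.92
tcp_pos: [0.5218, -0.1075, 0.2496]
orientation: [-0.563, -3.091, -0.002]
contact_force: [-0.1, 1.2, -0.9]
grip_width: 0.0385
```

```bash
python3 -c "
from h import *
st()
D=Rt(69.2)
pk=np.array([.4346+.068*.935,-.2227-.068*.355])
s=plan([((*pk,.12),D,.45),((*pk,.043),D,.45),((*pk,.043),D,0.1),((*pk,.15),D,0.1)])
pl=np.array([.3946,-.3635]); P=Rt(44.7)
plan([((*pl,.12),P,.1),((*pl,.018),P,.1),((*pl,.018),P,.5),((*pl,.15),P,.5)],s)
"
```

```text
t 2.92 p [ 0.5218 -0.1075  0.2496] q [-0.25  0.24  0.4   1.91 -0.11  1.01  1.41] F [-0.1  1.2 -0.9] w 0.0385 y [0.353 0.936 0.001] z [ 0.     0.001 -1.   ]
n 7 [0.45, -0.18, -0.926, 0.863, 0.0, -0.0, 0.001]  [ 0.498 -0.247  0.12 ]
n 4 [0.45, -0.001, -0.0, 0.513, 0.0, -0.0, -0.0]  [ 0.498 -0.247  0.043]
n 3 [0.1, 0.0, -0.0, 0.0, 0.0, -0.0, -0.0]  [ 0.498 -0.247  0.043]
n 5 [0.1, 0.001, 0.0, -0.713, 0.0, -0.0, -0.0]  [ 0.498 -0.247  0.15 ]
n 6 [0.1, 0.368, -0.972, 0.199, 0.0, -0.0, 0.136]  [ 0.395 -0.363  0.12 ]
n 5 [0.1, -0.0, -0.001, 0.68, 0.0, -0.0, -0.0]  [ 0.395 -0.363  0.018]
n 3 [0.5, -0.0, -0.0, 0.0, 0.0, -0.0, -0.0]  [ 0.395 -0.363  0.018]
n 6 [0.5, 0.0, 0.001, -0.88, 0.0, -0.0, -0.0]  [ 0.395 -0.364  0.15 ]
```

>>> send_rows(deltas=[[0.45,-0.18,-0.926,0.863,0,0,0],[0.45,-0.18,-0.926,0.863,0,0,0],[0.45,-0.18,-0.926,0.863,0,0,0],[0.45,-0.18,-0.926,0.863,0,0,0],[0.45,-0.18,-0.926,0.863,0,0,0],[0.45,-0.18,-0.926,0.863,0,0,0],[0.45,-0.18,-0.926,0.863,0,0,0]])

```text
clock: 3.5
tcp_pos: [0.4977, -0.2468, 0.119]
orientation: [-0.562, -3.088, -0.003]
contact_force: [0.1, 0.7, -0.4]
grip_width: 0.0385
```

>>> send_rows(deltas=[[0.45,0,0,0.2,0,0,0],[0.45,0,0,0.35,0,0,0],[0.45,0,0,0.45,0,0,0],[0.45,0,0,0.513,0,0,0],[0.45,0,0,0.513,0,0,0],[0.1,0,0,0.513,0,0,0],[0.1,0,0,0.513,0,0,0],[0.1,0,0,0.513,0,0,0],[0.1,0,0,0.513,0,0,0],[0.1,0,0,0.513,0,0,0]], squeeze=40)

```text
clock: 4.33
tcp_pos: [0.4985, -0.2477, 0.0444]
orientation: [0.564, 3.089, 0.003]
contact_force: [1.0, 5.5, 0.1]
grip_width: 0.0232
```

>>> send_rows(deltas=[[0.1,0,0,-0.2,0,0,0],[0.1,0,0,-0.45,0,0,0],[0.1,0,0,-0.7,0,0,0],[0.1,0,0,-0.7,0,0,0],[0.1,0,0,-0.7,0,0,0]])

```text
clock: 4.75
tcp_pos: [0.4989, -0.2506, 0.1516]
orientation: [0.565, 3.083, -0.001]
contact_force: [0.3, -0.1, -1.6]
grip_width: 0.0229
```

```bash
python3 -c "
from h import *
st(); save(grab('top'),'pics/a.png',5,(295,140,405,245))
"
```

```text
t 4.75 p [ 0.4989 -0.2506  0.1516] q [ 0.02  0.41  0.42  1.95 -0.23  0.82  1.78] F [ 0.3 -0.1 -1.6] w 0.0229 y [0.355 0.935 0.   ] z [ 0.007 -0.002 -1.   ]
```

View pics/a.png

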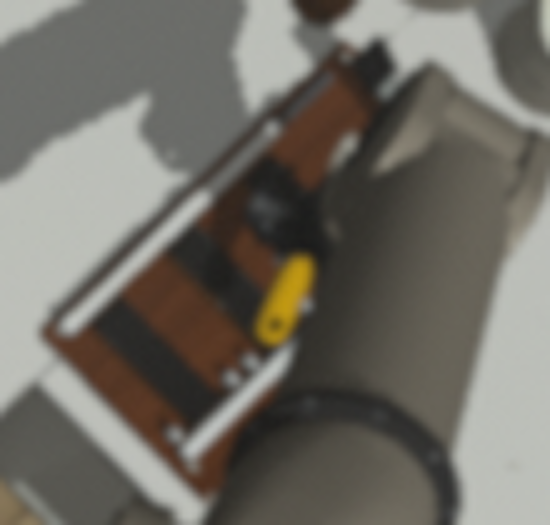

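>>> send_rows(deltas=[[0.1,0.37,-0.97,0.2,0,0,0.136],[0.1,0.37,-0.97,0.2,0,0,0.136],[0.1,0.37,-0.97,0.2,0,0,0.136],[0.1,0.37,-0.97,0.2,0,0,0.136],[0.1,0.37,-0.97,0.2,0,0,0.136],[0.1,0.37,-0.97,0.2,0,0,0.136],[0.1,0.37,-0.97,0.2,0,0,0.136],[0.1,0.37,-0.97,0.2,0,0,0.136]])

```text
clock: 5.47
tcp_pos: [0.3943, -0.3647, 0.1178]
orientation: [-1.204, -2.901, -0.001]
contact_force: [-0.2, 0.5, -0.5]
grip_width: 0.0226
```

>>> send_rows(deltas=[[0.1,0,0,0.25,0,0,0],[0.1,0,0,0.45,0,0,0],[0.1,0,0,0.6,0,0,0],[0.1,0,0,0.65,0,0,0],[0.1,0,0,0.68,0,0,0],[0.1,0,0,0.68,0,0,0]])

```text
clock: 5.97
tcp_pos: [0.3946, -0.3653, 0.0169]
orientation: [1.206, 2.901, 0.002]
contact_force: [-0.8, -0.5, -1.1]
grip_width: 0.023
```

```bash
python3 -c "
from h import *
st()"
```

```text
t 5.97 p [ 0.3946 -0.3653  0.0169] q [ 0.32  0.62  0.41  2.06 -0.46  0.55  1.83] F [-0.8 -0.5 -1.1] w 0.023 y [0.709 0.705 0.001] z [ 0.001  0.001 -1.   ]
```

```bash
python3 -c "
from h import *
s=plan([((.3946,-.3653,.017),None,.5),((.3946,-.3653,.16),None,.5),((.4908,-.2262,.2),Rt(90),.5),((.4908,-.2262,.18),Rt(134.7,40),.5),((.431,-.1658,.18),Rt(134.7,40),.5)])
"
```

```text
n 3 [0.5, -0.0, 0.0, -0.0, 0.0, 0.0, 0.0]  [ 0.395 -0.365  0.017]
n 6 [0.5, 0.0, 0.001, -0.954, 0.0, 0.0, 0.0]  [ 0.395 -0.365  0.16 ]
n 9 [0.5, 0.205, 1.109, -0.265, 0.0, 0.0, -0.251] !!!TOO FAR [ 0.491 -0.226  0.2  ]
n 11 [0.5, 0.0, 0.0, 0.133, -0.086, -0.21, -0.238]  [ 0.491 -0.226  0.18 ]
n 5 [0.5, -0.0, 0.567, -0.0, -0.0, -0.0, 0.0]  [ 0.431 -0.166  0.18 ]
```

>>> send_rows(deltas=[[0.5,0,0,0,0,0,0],[0.5,0,0,0,0,0,0],[0.5,0,0,0,0,0,0],[0.5,0,0,-0.2,0,0,0],[0.5,0,0,-0.45,0,0,0],[0.5,0,0,-0.7,0,0,0],[0.5,0,0,-0.95,0,0,0],[0.5,0,0,-0.95,0,0,0]])

```text
clock: 6.63
tcp_pos: [0.3963, -0.3691, 0.1658]
orientation: [1.205, 2.889, -0.003]
contact_force: [1.6, -1.3, -0.0]
grip_width: 0.0428
```

>>> send_rows(deltas=[[0.5,0.18,1.0,-0.265,0,0,-0.25],[0.5,0.18,1.0,-0.265,0,0,-0.25],[0.5,0.18,1.0,-0.265,0,0,-0.25],[0.5,0.18,1.0,-0.265,0,0,-0.25],[0.5,0.18,1.0,-0.265,0,0,-0.25],[0.5,0.18,1.0,-0.265,0,0,-0.25],[0.5,0.18,1.0,-0.265,0,0,-0.25],[0.5,0.18,1.0,-0.265,0,0,-0.25],[0.5,0.18,1.0,-0.265,0,0,-0.25]])

```text
clock: 7.38
tcp_pos: [0.4809, -0.2412, 0.1989]
orientation: [0.009, 3.141, -0.0]
contact_force: [1.0, -0.2, 1.1]
grip_width: 0.0427
```

>>> send_rows(deltas=[[0.5,0,0,0.13,-0.086,-0.21,-0.238],[0.5,0,0,0.13,-0.086,-0.21,-0.238],[0.5,0,0,0.13,-0.086,-0.21,-0.238],[0.5,0,0,0.13,-0.086,-0.21,-0.238],[0.5,0,0,0.13,-0.086,-0.21,-0.238],[0.5,0,0,0.13,-0.086,-0.21,-0.238],[0.5,0,0,0.13,-0.086,-0.21,-0.238],[0.5,0,0,0.13,-0.086,-0.21,-0.238],[0.5,0,0,0.13,-0.086,-0.21,-0.238],[0.5,0,0,0.13,-0.086,-0.21,-0.238],[0.5,0,0,0.13,-0.086,-0.21,-0.238]])

```text
clock: 8.3
tcp_pos: [0.479, -0.2388, 0.1713]
orientation: [-0.787, 2.525, 0.314]
contact_force: [-0.1, -0.3, -2.2]
grip_width: 0.043
```

```bash
python3 -c "
from h import *
st()
print(Rt(134.7,40).T[1:].round(3)); s=plan([((.431,-.1658,.18),Rt(134.7,40),.5),((.50,-.04,.18),Rt(120,-10),.5),((.60,.0,.16),Rt(100,-50),.5)])"
```

```text
t 8.3 p [ 0.479  -0.2388  0.1713] q [ 1.33  0.48 -0.85  2.02 -0.26  0.66  2.93] F [-0.1 -0.3 -2.2] w 0.043 y [-0.583  0.809  0.075] z [ 0.37   0.347 -0.862]
[[-0.703  0.711  0.   ]
 [ 0.457  0.452 -0.766]]
n 5 [0.5, -0.029, 0.585, 0.0, -0.009, -0.052, -0.054]  [ 0.431 -0.166  0.18 ]
n 10 [0.5, -0.702, 0.273, 0.589, 0.022, 0.276, 0.081]  [ 0.5  -0.04  0.18]
n 9 [0.5, -0.723, -0.103, 0.007, -0.057, 0.22, 0.098]  [0.6  0.   0.16]
```

```bash
python3 -c "
from h import *
s=plan([((.5,-.22,.2),Rt(100),.8),((.52,-.2,.2),Rt(20),.8),((.5,-.22,.2),Rt(-45.3),.8),((.4908,-.2262,.15),Rt(-45.3,-30),.8)],settle=1)"
```

```text
n 7 [0.8, -0.257, 0.034, -0.07, 0.061, 0.16, 0.134]  [ 0.5  -0.22  0.2 ]
n 13 [0.8, -0.154, 0.109, -0.0, -0.001, -0.0, 0.444]  [ 0.52 -0.2   0.2 ]
n 11 [0.8, -0.08, -0.171, -0.0, -0.0, -0.001, 0.363]  [ 0.5  -0.22  0.2 ]
n 6 [0.8, -0.072, -0.014, 0.333, 0.0, 0.167, -0.0]  [ 0.491 -0.226  0.15 ]
```

>>> send_rows(deltas=[[0.8,-0.26,0.03,-0.07,0.06,0.16,0.134],[0.8,-0.26,0.03,-0.07,0.06,0.16,0.134],[0.8,-0.26,0.03,-0.07,0.06,0.16,0.134],[0.8,-0.26,0.03,-0.07,0.06,0.16,0.134],[0.8,-0.26,0.03,-0.07,0.06,0.16,0.134],[0.8,-0.26,0.03,-0.07,0.06,0.16,0.134],[0.8,-0.26,0.03,-0.07,0.06,0.16,0.134],[0.8,-0.26,0.03,-0.07,0.06,0.16,0.134]])

```text
clock: 8.97
tcp_pos: [0.5016, -0.2188, 0.1992]
orientation: [0.28, -3.127, -0.006]
contact_force: [-1.0, 0.4, -0.1]
grip_width: 0.0683
```

>>> send_rows(deltas=[[0.8,-0.15,0.11,0,0,0,0.445],[0.8,-0.15,0.11,0,0,0,0.445],[0.8,-0.15,0.11,0,0,0,0.445],[0.8,-0.15,0.11,0,0,0,0.445],[0.8,-0.15,0.11,0,0,0,0.445],[0.8,-0.15,0.11,0,0,0,0.445],[0.8,-0.15,0.11,0,0,0,0.445],[0.8,-0.15,0.11,0,0,0,0.445],[0.8,-0.15,0.11,0,0,0,0.445],[0.8,-0.15,0.11,0,0,0,0.445],[0.8,-0.15,0.11,0,0,0,0.445],[0.8,-0.15,0.11,0,0,0,0.445],[0.8,-0.15,0.11,0,0,0,0.445]])

```text
clock: 10.05
tcp_pos: [0.5188, -0.2015, 0.1989]
orientation: [-1.802, -2.567, 0.0]
contact_force: [0.1, 0.4, 0.2]
grip_width: 0.0685
```

>>> send_rows(deltas=[[0.8,-0.08,-0.17,0,0,0,0.363],[0.8,-0.08,-0.17,0,0,0,0.363],[0.8,-0.08,-0.17,0,0,0,0.363],[0.8,-0.08,-0.17,0,0,0,0.363],[0.8,-0.08,-0.17,0,0,0,0.363],[0.8,-0.08,-0.17,0,0,0,0.363],[0.8,-0.08,-0.17,0,0,0,0.363],[0.8,-0.08,-0.17,0,0,0,0.363],[0.8,-0.08,-0.17,0,0,0,0.363],[0.8,-0.08,-0.17,0,0,0,0.363],[0.8,-0.08,-0.17,0,0,0,0.363]])

```text
clock: 10.97
tcp_pos: [0.4997, -0.2205, 0.1992]
orientation: [-2.902, -1.195, 0.005]
contact_force: [0.4, 0.2, -0.2]
grip_width: 0.0682
```

```bash
python3 -c "
from h import *
st()
print('place test'); s=plan([((.4908,-.2262,.15),Rt(-45.3,-30),.8)])
print('station'); s=plan([((.55,-.10,.2),Rt(-60,0),.8),((.6,-.05,.15),Rt(-80,55),.8)],s)"
```

```text
t 10.97 p [ 0.4997 -0.2205  0.1992] q [ 0.28  0.32  0.03  1.91 -0.01  0.92 -0.48] F [ 0.4  0.2 -0.2] w 0.0682 y [ 0.704 -0.71  -0.005] z [-0.004  0.002 -1.   ]
place test
n 7 [0.8, -0.068, -0.013, 0.328, -0.002, 0.167, -0.0]  [ 0.491 -0.226  0.15 ]
station
n 7 [0.8, 0.922, -0.321, 0.147, -0.021, -0.166, 0.08]  [ 0.55 -0.1   0.2 ]
n 11 [0.8, 0.455, -0.122, 0.332, 0.053, -0.302, 0.102]  [ 0.6  -0.05  0.15]
```

>>> send_rows(deltas=[[0.8,-0.07,-0.01,0.33,0,0.167,0],[0.8,-0.07,-0.01,0.33,0,0.167,0],[0.8,-0.07,-0.01,0.33,0,0.167,0],[0.8,-0.07,-0.01,0.33,0,0.167,0],[0.8,-0.07,-0.01,0.33,0,0.167,0],[0.8,-0.07,-0.01,0.33,0,0.167,0],[0.8,-0.07,-0.01,0.33,0,0.167,0]])

```text
clock: 11.55
tcp_pos: [0.4907, -0.2272, 0.1496]
orientation: [-2.645, -1.081, -0.704]
contact_force: [1.2, 0.1, 1.3]
grip_width: 0.0683
```

```bash
python3 -c "
from h import *
st()"
```

```text
t 11.55 p [ 0.4907 -0.2272  0.1496] q [ 0.81  0.4  -0.25  2.05 -0.67  0.71  0.31] F [1.2 0.1 1.3] w 0.0683 y [ 0.701 -0.713 -0.004] z [ 0.353  0.352 -0.867]
```

>>> send_rows(deltas=[[0.8,0.92,-0.32,0.15,-0.02,-0.166,0.08],[0.8,0.92,-0.32,0.15,-0.02,-0.166,0.08],[0.8,0.92,-0.32,0.15,-0.02,-0.166,0.08],[0.8,0.92,-0.32,0.15,-0.02,-0.166,0.08],[0.8,0.92,-0.32,0.15,-0.02,-0.166,0.08],[0.8,0.92,-0.32,0.15,-0.02,-0.166,0.08],[0.8,0.92,-0.32,0.15,-0.02,-0.166,0.08]])

```text
clock: 12.13
tcp_pos: [0.5538, -0.0964, 0.2026]
orientation: [-3.033, -0.816, 0.005]
contact_force: [-0.6, 0.2, -1.7]
grip_width: 0.0685
```

>>> send_rows(deltas=[[0.8,0.455,-0.12,0.33,0.053,-0.3,0.1],[0.8,0.455,-0.12,0.33,0.053,-0.3,0.1],[0.8,0.455,-0.12,0.33,0.053,-0.3,0.1],[0.8,0.455,-0.12,0.33,0.053,-0.3,0.1],[0.8,0.455,-0.12,0.33,0.053,-0.3,0.1],[0.8,0.455,-0.12,0.33,0.053,-0.3,0.1],[0.8,0.455,-0.12,0.33,0.053,-0.3,0.1],[0.8,0.455,-0.12,0.33,0.053,-0.3,0.1],[0.8,0.455,-0.12,0.33,0.053,-0.3,0.1],[0.8,0.455,-0.12,0.33,0.053,-0.3,0.1],[0.8,0.455,-0.12,0.33,0.053,-0.3,0.1]])

```text
clock: 13.05
tcp_pos: [0.5957, -0.0493, 0.1459]
orientation: [2.712, 0.258, -1.397]
contact_force: [0.3, -0.5, 0.1]
grip_width: 0.0682
```

```bash
python3 -c "
from h import *
st();print(Rt(-80,55).T[1:].round(3))
s=plan([((.6,-.05,.1),Rt(-80,55),.8)])
s=plan([((.6,-.0,.2),Rt(-80,0),.8),((.6,-.0,.15),Rt(-80,-45),.8)],s)"
```

```text
t 13.05 p [ 0.5957 -0.0493  0.1459] q [-0.28  1.02  0.42  1.19 -0.11  1.92 -1.24] F [ 0.3 -0.5  0.1] w 0.0682 y [ 0.185 -0.983 -0.006] z [-0.801 -0.147 -0.581]
[[ 0.174 -0.985  0.   ]
 [-0.807 -0.142 -0.574]]
n 4 [0.8, 0.265, 0.012, 0.156, 0.002, -0.003, 0.004]  [ 0.6  -0.05  0.1 ]
n 10 [0.8, -0.513, -0.328, -0.43, 0.0, 0.306, -0.0]  [ 0.6 -0.   0.2]
n 9 [0.8, -0.001, -0.0, 0.333, 0.0, 0.25, -0.0]  [ 0.6  -0.    0.15]
```

>>> send_rows(deltas=[[0.8,-0.3,-0.33,-0.3,0,0.306,0],[0.8,-0.3,-0.33,-0.3,0,0.306,0],[0.8,-0.3,-0.33,-0.3,0,0.306,0],[0.8,-0.3,-0.33,-0.3,0,0.306,0],[0.8,-0.3,-0.33,-0.3,0,0.306,0],[0.8,-0.3,-0.33,-0.3,0,0.306,0],[0.8,-0.3,-0.33,-0.3,0,0.306,0],[0.8,-0.3,-0.33,-0.3,0,0.306,0],[0.8,-0.3,-0.33,-0.3,0,0.306,0]])

```text
clock: 13.8
tcp_pos: [0.5938, -0.0022, 0.2125]
orientation: [-3.117, -0.282, -0.025]
contact_force: [-1.1, 0.7, -0.4]
grip_width: 0.0681
```

```bash
python3 -c "
from h import *
st()
s=plan([((.56,-.0,.12),Rt(-80,-45),.8),((.5,.05,.18),Rt(-69.7,0),.8)])"
```

```text
t 13.8 p [ 0.5938 -0.0022  0.2125] q [-0.43  0.39  0.43  1.82 -0.21  0.96 -1.3 ] F [-1.1  0.7 -0.4] w 0.0681 y [ 0.179 -0.984 -0.011] z [ 0.015  0.013 -1.   ]
n 9 [0.8, -0.23, -0.048, 0.613, -0.004, 0.245, 0.0]  [ 0.56 -0.    0.12]
n 9 [0.8, 0.047, -0.398, -0.52, 0.023, -0.25, -0.054]  [0.5  0.05 0.18]
```

>>> send_rows(deltas=[[0.8,-0.23,-0.05,0.61,0,0.245,0],[0.8,-0.23,-0.05,0.61,0,0.245,0],[0.8,-0.23,-0.05,0.61,0,0.245,0],[0.8,-0.23,-0.05,0.61,0,0.245,0],[0.8,-0.23,-0.05,0.61,0,0.245,0],[0.8,-0.23,-0.05,0.61,0,0.245,0],[0.8,-0.23,-0.05,0.61,0,0.245,0],[0.8,-0.23,-0.05,0.61,0,0.245,0],[0.8,-0.23,-0.05,0.61,0,0.245,0]])

```text
clock: 14.55
tcp_pos: [0.5733, -0.0055, 0.1583]
orientation: [-2.898, -0.297, -0.857]
contact_force: [9.2, 3.1, 5.1]
grip_width: 0.0684
```

```bash
python3 -c "
from h import *
st()
f=grab('top'); stones(f,[(200,213)],thr=75); stones(f,[(233,193),(266,197)],thr=95); save(f,'pics/b.png')"
```

```text
t 14.55 p [ 0.5733 -0.0055  0.1583] q [-0.1   0.26  0.09  2.29 -1.37  0.17 -0.07] F [9.2 3.1 5.1] w 0.0684 y [ 0.215 -0.975 -0.045] z [ 0.527  0.155 -0.836]
75 1 [0.4593 0.3496] [459. 350.] [0. 0.] nan
95 280 [0.4994 0.2101] [499. 210.] [106.  44.] 33.2
95 403 [0.4873 0.0752] [488.  75.] [117.  56.] 19.6h.py:24: RuntimeWarning: Degrees of freedom <= 0 for slice
  rc=cv2.minAreaRect((w*1000).astype(np.float32)); e=np.linalg.eigh(np.cov(w.T))[1][:,1]
  c *= np.true_divide(1, fact)
  c *= np.true_divide(1, fact)
```

View pics/b.png

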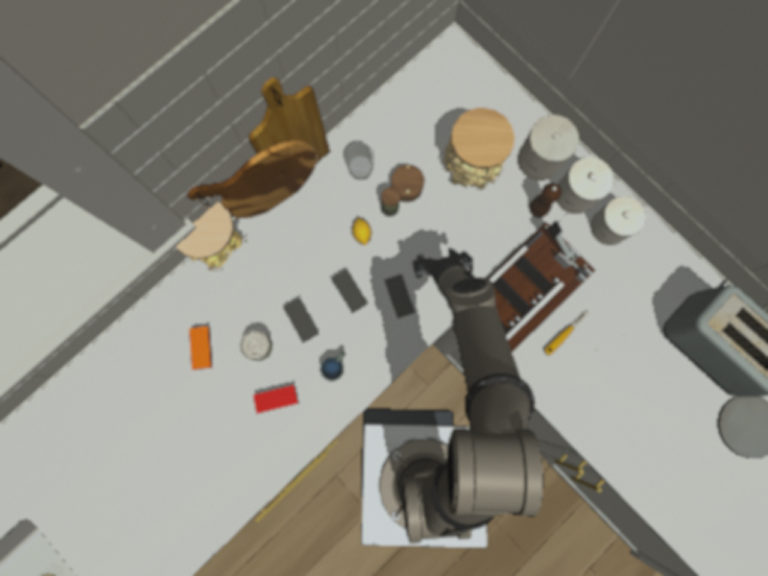

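```bash
cat >> h.py <<'E'
def T(p,Rm): M=np.eye(4); M[:3,:3]=Rm; M[:3,3]=p; return M
def stoneT(xy,z,az,mode):
    """stone frame; az = azimuth deg of stone x (flat) ; mode 'coarse'/'fine' up, 'stand': az = azimuth of FINE face normal, +x end up or down by sx"""
    a=np.radians(az); c,s=np.cos(a),np.sin(a)
    if mode=='coarse': M=np.c_[[c,s,0],[-s,c,0],[0,0,1]]
    if mode=='fine': M=np.c_[[c,s,0],[s,-c,0],[0,0,-1]]
    return T([*xy,z],M)
E
python3 - <<'E'
from h import *
s=plan([((.58,0,.2),Rt(-75),.8),((.56,.02,.2),Rt(10),.8),((.52,.05,.2),Rt(80),.8),((.489,.0763,.1),Rt(110.3,-40),.8),((.489,.0763,.018),Rt(110.3,-40),.8)],settle=1)
E
```

```text
n 6 [0.8, 0.19, -0.067, -0.181, -0.006, -0.186, -0.013]  [ 0.58 -0.    0.2 ]
n 13 [0.8, -0.095, -0.164, -0.0, 0.0, -0.0, -0.472]  [0.56 0.02 0.2 ]
n 11 [0.8, 0.243, -0.228, -0.001, 0.0, 0.0, -0.389]  [0.52 0.05 0.2 ]
n 8 [0.8, 0.234, 0.136, 0.667, 0.059, 0.217, -0.161]  [0.489 0.076 0.1  ]
n 3 [0.8, -0.351, 0.001, 0.419, 0.0, 0.0, -0.001]  [0.489 0.076 0.018]
```

>>> send_rows(deltas=[[0.8,0.2,-0.05,-0.4,0,-0.2,0],[0.8,0.2,-0.05,-0.4,0,-0.2,0],[0.8,0.2,-0.05,-0.4,0,-0.2,0],[0.8,0.2,-0.05,-0.4,0,-0.2,0],[0.8,0.2,-0.05,-0.4,0,-0.2,0],[0.8,0.2,-0.05,-0.4,0,-0.2,0],[0.8,0.2,-0.05,-0.4,0,-0.2,0]])

```text
clock: 15.18
tcp_pos: [0.565, -0.0058, 0.2282]
orientation: [-3.062, -0.324, -0.084]
contact_force: [1.4, 0.4, -1.7]
grip_width: 0.0683
```

Run:
```python
from h import *
st()
s=plan([((.56,.02,.2),Rt(10),.8),((.52,.05,.2),Rt(80),.8),((.489,.0763,.1),Rt(110.3,-40),.8),((.489,.0763,.018),Rt(110.3,-40),.8)],settle=1)
```

```text
t 15.18 p [ 0.565  -0.0058  0.2282] q [-0.59  0.33  0.65  1.9  -0.33  0.95 -1.13] F [ 1.4  0.4 -1.7] w 0.0683 y [ 0.211 -0.976 -0.055] z [ 0.048  0.067 -0.997]
n 14 [0.8, -0.008, -0.165, 0.197, 0.001, -0.029, -0.488]  [0.56 0.02 0.2 ]
n 11 [0.8, 0.243, -0.228, 0.0, -0.0, -0.0, -0.389]  [0.52 0.05 0.2 ]
n 8 [0.8, 0.233, 0.137, 0.667, 0.059, 0.217, -0.161]  [0.489 0.076 0.1  ]
n 3 [0.8, -0.352, 0.0, 0.419, -0.0, -0.0, -0.0]  [0.489 0.076 0.018]
```

>>> send_rows(deltas=[[0.8,0,-0.165,0.2,0,-0.03,-0.488],[0.8,0,-0.165,0.2,0,-0.03,-0.488],[0.8,0,-0.165,0.2,0,-0.03,-0.488],[0.8,0,-0.165,0.2,0,-0.03,-0.488],[0.8,0,-0.165,0.2,0,-0.03,-0.488],[0.8,0,-0.165,0.2,0,-0.03,-0.488],[0.8,0,-0.165,0.2,0,-0.03,-0.488],[0.8,0,-0.165,0.2,0,-0.03,-0.488],[0.8,0,-0.165,0.2,0,-0.03,-0.488],[0.8,0,-0.165,0.2,0,-0.03,-0.488],[0.8,0,-0.165,0.2,0,-0.03,-0.488],[0.8,0,-0.165,0.2,0,-0.03,-0.488],[0.8,0,-0.165,0.2,0,-0.03,-0.488],[0.8,0,-0.165,0.2,0,-0.03,-0.488]])

```text
clock: 16.35
tcp_pos: [0.5609, 0.0214, 0.1972]
orientation: [2.014, 2.407, 0.001]
contact_force: [0.3, -0.3, 0.2]
grip_width: 0.0681
```

>>> send_rows(deltas=[[0.8,0.24,-0.23,0,0,0,-0.39],[0.8,0.24,-0.23,0,0,0,-0.39],[0.8,0.24,-0.23,0,0,0,-0.39],[0.8,0.24,-0.23,0,0,0,-0.39],[0.8,0.24,-0.23,0,0,0,-0.39],[0.8,0.24,-0.23,0,0,0,-0.39],[0.8,0.24,-0.23,0,0,0,-0.39],[0.8,0.24,-0.23,0,0,0,-0.39],[0.8,0.24,-0.23,0,0,0,-0.39],[0.8,0.24,-0.23,0,0,0,-0.39],[0.8,0.24,-0.23,0,0,0,-0.39]])

```text
clock: 17.27
tcp_pos: [0.5205, 0.0501, 0.1967]
orientation: [0.263, 3.128, -0.002]
contact_force: [-0.8, 0.6, 0.0]
grip_width: 0.0686
```

>>> send_rows(deltas=[[0.8,0.23,0.14,0.667,0.059,0.217,-0.161],[0.8,0.23,0.14,0.667,0.059,0.217,-0.161],[0.8,0.23,0.14,0.667,0.059,0.217,-0.161],[0.8,0.23,0.14,0.667,0.059,0.217,-0.161],[0.8,0.23,0.14,0.667,0.059,0.217,-0.161],[0.8,0.23,0.14,0.667,0.059,0.217,-0.161],[0.8,0.23,0.14,0.667,0.059,0.217,-0.161],[0.8,0.23,0.14,0.667,0.059,0.217,-0.161],[0.8,0.23,0.14,0.667,0.059,0.217,-0.161]])

```text
clock: 18.02
tcp_pos: [0.4901, 0.0771, 0.0947]
orientation: [0.432, -2.413, 0.165]
contact_force: [0.2, 0.1, 0.5]
grip_width: 0.0684
```

Run:
```python
from h import *
st()
s=plan([((.489,.0763,.06),Rt(110.3,-40),.8),((.489,.0763,.017),Rt(110.3,-40),.8)],settle=1)
f=grab('scene'); save(f,'pics/c.png',3,(150,130,350,290))
```

```text
t 18.02 p [0.4901 0.0771 0.0947] q [-0.29  0.75 -0.03  1.64  0.05  1.45  1.59] F [0.2 0.1 0.5] w 0.0684 y [-0.349  0.937 -0.006] z [-0.6   -0.228 -0.767]
n 2 [0.8, -0.142, -0.001, 0.183, -0.002, 0.0, -0.001]  [0.489 0.076 0.06 ]
n 3 [0.8, -0.184, -0.0, 0.22, 0.0, 0.0, 0.0]  [0.489 0.076 0.017]
```

View pics/c.png

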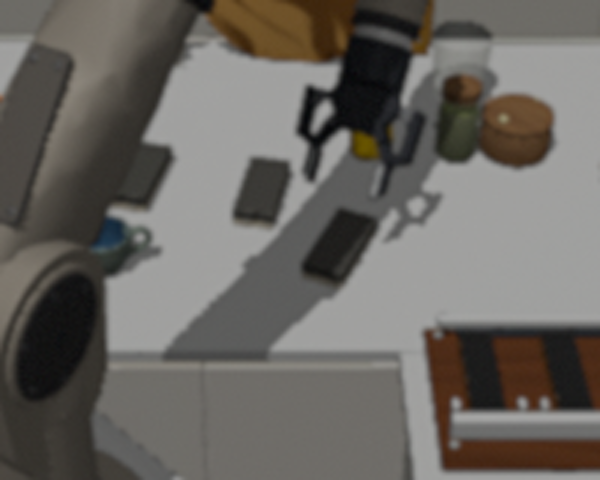

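>>> send_rows(deltas=[[0.8,-0.1,0,0.13,0,0,0],[0.8,-0.2,0,0.25,0,0,0],[0.8,-0.27,0,0.34,0,0,0],[0.8,-0.326,0,0.403,0,0,0],[0.8,-0.326,0,0.403,0,0,0],[0.4,-0.326,0,0.403,0,0,0],[0.4,-0.326,0,0.403,0,0,0],[0.4,-0.326,0,0.403,0,0,0],[0.4,-0.326,0,0.403,0,0,0],[0.4,-0.326,0,0.403,0,0,0]], squeeze=80)

```text
clock: 18.9
tcp_pos: [0.4899, 0.0757, 0.0196]
orientation: [0.436, -2.415, 0.163]
contact_force: [2.4, 0.2, 6.4]
grip_width: 0.0482
```

Run:
```python
from h import *
st()
```

```text
t 18.9 p [0.4899 0.0757 0.0196] q [-0.28  0.86 -0.03  1.64  0.06  1.34  1.58] F [2.4 0.2 6.4] w 0.0482 y [-0.351  0.937 -0.004] z [-0.598 -0.227 -0.768]
```

```bash
cat >> h.py <<'E'
def cur():
    o=r.get_obs(); return T(o['tcp_pos'],R.from_rotvec(o['orientation']).as_matrix())
def Tstand(xy,ys,z=.055):
    a=np.radians(ys); y=np.array([np.cos(a),np.sin(a),0]); n=np.array([-np.sin(a),np.cos(a),0]); return T([*xy,z],np.c_[np.cross(y,n),y,n])
def goal(Tst,Tts): return Tst@np.linalg.inv(Tts)
def wp(M,h): return (M[:3,3],M[:3,:3],h)
E
python3 - <<'E'
from h import *
Tts=np.linalg.inv(cur())@stoneT((.489,.0763),.012,20.2,'coarse'); np.save('tts.npy',Tts)
p=cur(); up=p.copy(); up[2,3]=.13
S=(.57,-.02); A=goal(Tstand(S,30,.11),Tts); B=goal(Tstand(S,30,.0565),Tts)
print(A[:3,2],A[:3,1],B[:3,3])
s=plan([wp(up,.4),wp(A,.4),wp(B,.4)],settle=2)
E
```

```text
[ 0.37852703 -0.66870779 -0.63995873] [ 0.86789072  0.49672256 -0.00569122] [ 0.5654423  -0.01386111  0.05718566]
n 5 [0.4, 0.471, -0.003, -0.566, 0.0, 0.0, 0.0]  [0.49  0.076 0.13 ]
n 18 [0.4, -0.285, -0.735, -0.066, 0.045, -0.406, 0.488]  [ 0.565 -0.014  0.111]
n 4 [0.4, 0.274, 0.002, 0.228, 0.0, 0.0, -0.0]  [ 0.565 -0.014  0.057]
```

>>> send_rows(deltas=[[0.4,0.1,0,-0.12,0,0,0],[0.4,0.28,0,-0.34,0,0,0],[0.4,0.47,0,-0.566,0,0,0],[0.4,0.47,0,-0.566,0,0,0],[0.4,0.47,0,-0.566,0,0,0]])

```text
clock: 19.32
tcp_pos: [0.4909, 0.0765, 0.1307]
orientation: [0.437, -2.419, 0.162]
contact_force: [-0.1, -0.2, -3.5]
grip_width: 0.0477
```

>>> send_rows(deltas=[[0.4,-0.285,-0.735,-0.066,0.045,-0.406,0.488],[0.4,-0.285,-0.735,-0.066,0.045,-0.406,0.488],[0.4,-0.285,-0.735,-0.066,0.045,-0.406,0.488],[0.4,-0.285,-0.735,-0.066,0.045,-0.406,0.488],[0.4,-0.285,-0.735,-0.066,0.045,-0.406,0.488],[0.4,-0.285,-0.735,-0.066,0.045,-0.406,0.488],[0.4,-0.285,-0.735,-0.066,0.045,-0.406,0.488],[0.4,-0.285,-0.735,-0.066,0.045,-0.406,0.488],[0.4,-0.285,-0.735,-0.066,0.045,-0.406,0.488],[0.4,-0.285,-0.735,-0.066,0.045,-0.406,0.488],[0.4,-0.285,-0.735,-0.066,0.045,-0.406,0.488],[0.4,-0.285,-0.735,-0.066,0.045,-0.406,0.488],[0.4,-0.285,-0.735,-0.066,0.045,-0.406,0.488],[0.4,-0.285,-0.735,-0.066,0.045,-0.406,0.488],[0.4,-0.285,-0.735,-0.066,0.045,-0.406,0.488],[0.4,-0.285,-0.735,-0.066,0.045,-0.406,0.488],[0.4,-0.285,-0.735,-0.066,0.045,-0.406,0.488],[0.4,-0.285,-0.735,-0.066,0.045,-0.406,0.488],[0.4,-0.285,-0.735,-0.066,0.045,-0.406,0.488],[0.4,-0.285,-0.735,-0.066,0.045,-0.406,0.488]])

```text
clock: 20.98
tcp_pos: [0.5643, -0.0147, 0.1091]
orientation: [1.167, 2.019, -0.554]
contact_force: [0.0, -0.6, -3.4]
grip_width: 0.0481
```

Run:
```python
from h import *
st(); save(grab('scene'),'pics/d.png',3,(150,130,350,290))
Tts=np.load('tts.npy'); print((cur()@Tts).round(3)); B=goal(Tstand((.57,-.02),30,.0565),Tts); plan([wp(B,.4)])
```

```text
t 20.98 p [ 0.5643 -0.0147  0.1091] q [-1.23  0.84  0.93  2.2   0.61  0.42 -0.55] F [ 0.  -0.6 -3.4] w 0.0481 y [ 0.868  0.496 -0.008] z [ 0.376 -0.668 -0.643]
[[ 0.003  0.867 -0.499  0.569]
 [-0.003  0.499  0.867 -0.021]
 [ 1.    -0.001  0.004  0.109]
 [ 0.     0.     0.     1.   ]]
n 4 [0.4, 0.267, 0.011, 0.222, -0.001, -0.001, -0.0]  [ 0.565 -0.014  0.057]
```

View pics/d.png

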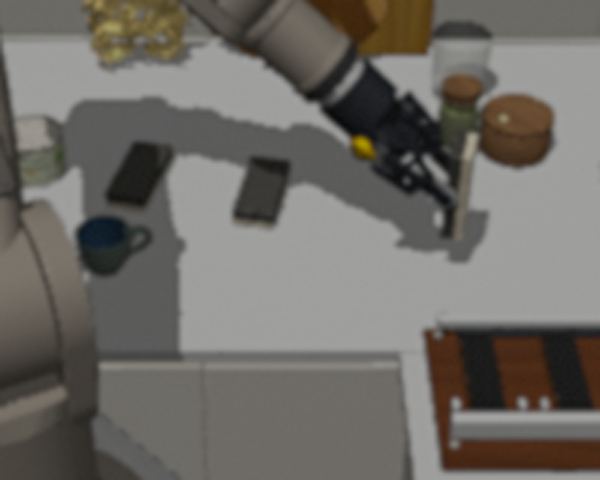

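>>> send_rows(deltas=[[0.4,0.1,0.01,0.08,0,0,0],[0.4,0.19,0.01,0.16,0,0,0],[0.4,0.245,0.01,0.205,0,0,0],[0.4,0.267,0.01,0.222,0,0,0],[0.4,0.267,0.01,0.222,0,0,0],[0.4,0.275,0.01,0.228,0,0,0],[0.4,0.275,0.01,0.228,0,0,0]])

```text
clock: 21.62
tcp_pos: [0.5656, -0.0132, 0.0559]
orientation: [1.166, 2.017, -0.553]
contact_force: [0.0, -0.7, -3.4]
grip_width: 0.0478
```

Run:
```python
from h import *
st(); Tts=np.load('tts.npy'); print((cur()@Tts).round(3))
```

```text
t 21.62 p [ 0.5656 -0.0132  0.0559] q [-1.21  0.97  0.89  2.19  0.59  0.33 -0.62] F [ 0.  -0.7 -3.4] w 0.0478 y [ 0.868  0.496 -0.006] z [ 0.377 -0.668 -0.641]
[[ 0.001  0.866 -0.499  0.57 ]
 [-0.001  0.499  0.866 -0.019]
 [ 1.    -0.001  0.002  0.055]
 [ 0.     0.     0.     1.   ]]
```

>>> send_rows(deltas=[[0.4,0.006,0,0.005,0,0,0],[0.4,0.011,0,0.009,0,0,0],[0.4,0.011,0,0.009,0,0,0],[0.4,0.011,0,0.009,0,0,0]])

```text
clock: 21.95
tcp_pos: [0.5659, -0.0138, 0.0557]
orientation: [1.166, 2.013, -0.555]
contact_force: [-4.9, 4.0, 14.1]
grip_width: 0.048
```

>>> send_rows(deltas=[[0.4,-0.007,0,-0.006,0,0,0],[0.75,-0.007,0,-0.006,0,0,0],[0.75,-0.007,0,-0.006,0,0,0],[0.75,-0.007,0,-0.006,0,0,0],[0.75,-0.007,0,-0.006,0,0,0],[0.75,0,0,-0.15,0,0,0],[0.75,0,0,-0.35,0,0,0],[0.75,0,0,-0.6,0,0,0],[0.75,0,0,-0.85,0,0,0],[0.75,0,0,-0.85,0,0,0]])

```text
clock: 22.78
tcp_pos: [0.5176, 0.0784, 0.1365]
orientation: [1.161, 2.022, -0.545]
contact_force: [0.7, 1.5, -1.3]
grip_width: 0.0638
```

Run:
```python
from h import *
st(); f=grab('scene'); save(f,'pics/e.png',5,(260,150,350,220))
C=np.array([.57,-.0195])
print(proj(f,(*C,.110)),proj(f,(*C,0)))
c0=cur(); z=c0[:3,3]
s=plan([((.56,-.02,.26),Rt(30,0),.75),((.62,-.12,.22),Rt(30,-45),.75)],settle=1)
G=Rt(30,-45); plan([((np.r_[C,.055]-G[:,2]*.1),G,.75),(np.r_[C,.055],G,.75)],s,settle=1)
```

```text
t 22.78 p [0.5176 0.0784 0.1365] q [-1.43  0.74  0.9   2.19  0.53  0.63 -0.58] F [ 0.7  1.5 -1.3] w 0.0638 y [ 0.864  0.503 -0.003] z [ 0.383 -0.663 -0.644]
[303.00878182 190.24491496] [299.9282563  216.18093281]
n 8 [0.75, -1.083, -0.081, 0.0, -0.001, 0.278, 0.001] !!!TOO FAR [ 0.56 -0.02  0.26]
n 8 [0.75, -0.778, 0.013, 0.266, -0.0, 0.25, 0.0]  [ 0.62 -0.12  0.22]
n 4 [0.75, -0.25, 0.046, 0.639, -0.0, -0.0, -0.0]  [ 0.605 -0.081  0.126]
n 4 [0.75, -0.001, 0.001, 0.667, -0.0, -0.0, -0.0]  [ 0.57  -0.019  0.055]
```

View pics/e.png

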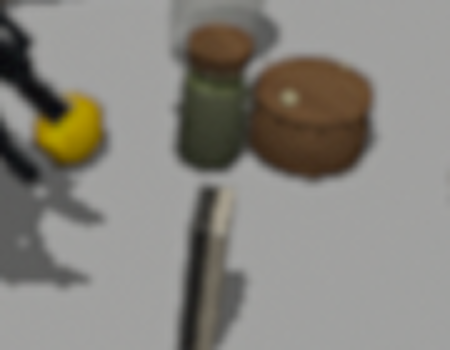

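>>> send_rows(deltas=[[0.75,-0.5,0,-0.3,0,0,0],[0.75,-0.5,0,-0.3,0,0,0],[0.75,-0.9,-0.08,-0.1,0,0.278,0],[0.75,-0.9,-0.08,-0.1,0,0.278,0],[0.75,-0.9,-0.08,-0.1,0,0.278,0],[0.75,-0.9,-0.08,-0.1,0,0.278,0],[0.75,-0.9,-0.08,-0.1,0,0.278,0],[0.75,-0.9,-0.08,-0.1,0,0.278,0],[0.75,-0.9,-0.08,-0.1,0,0.278,0],[0.75,-0.9,-0.08,-0.1,0,0.278,0],[0.75,-0.9,-0.08,-0.1,0,0.278,0]])

```text
clock: 23.75
tcp_pos: [0.5446, -0.0028, 0.2474]
orientation: [-1.587, -2.71, 0.017]
contact_force: [0.4, 0.8, -0.6]
grip_width: 0.0639
```

Run:
```python
from h import *
st()
C=np.array([.57,-.0195]);G=Rt(30,-45)
s=plan([((.63,-.13,.22),G,.75),((np.r_[C,.055]-G[:,2]*.1),G,.75)],settle=1)
```

```text
t 23.75 p [ 0.5446 -0.0028  0.2474] q [-0.68  0.31  0.7   1.89 -0.22  1.03  0.62] F [ 0.4  0.8 -0.6] w 0.0639 y [ 0.872  0.489 -0.01 ] z [-0.006 -0.009 -1.   ]
n 8 [0.75, -1.017, 0.083, 0.186, -0.001, 0.251, -0.005] !!!TOO FAR [ 0.63 -0.13  0.22]
n 4 [0.75, -0.185, 0.023, 0.704, -0.0, 0.0, -0.0]  [ 0.605 -0.081  0.126]
```

>>> send_rows(deltas=[[0.75,-0.98,0.08,0.18,0,0.251,0],[0.75,-0.98,0.08,0.18,0,0.251,0],[0.75,-0.98,0.08,0.18,0,0.251,0],[0.75,-0.98,0.08,0.18,0,0.251,0],[0.75,-0.98,0.08,0.18,0,0.251,0],[0.75,-0.98,0.08,0.18,0,0.251,0],[0.75,-0.98,0.08,0.18,0,0.251,0],[0.75,-0.98,0.08,0.18,0,0.251,0],[0.75,-0.98,0.08,0.18,0,0.251,0]])

```text
clock: 24.5
tcp_pos: [0.6273, -0.1192, 0.2182]
orientation: [-1.214, -2.082, -0.487]
contact_force: [-0.0, -0.1, 1.1]
grip_width: 0.064
```

Run:
```python
from h import *
st()
C=np.array([.57,-.0195]);G=Rt(30,-45)
s=plan([((np.r_[C,.055]-G[:,2]*.1),G,.75),(np.r_[C,.055],G,.75)],settle=1)
```

```text
t 24.5 p [ 0.6273 -0.1192  0.2182] q [ 0.06  0.84  0.48  1.3  -0.72  1.81  1.14] F [-0.  -0.1  1.1] w 0.064 y [ 0.867  0.497 -0.014] z [-0.36   0.609 -0.707]
n 4 [0.75, -0.227, 0.009, 0.645, -0.002, -0.0, -0.004]  [ 0.605 -0.081  0.126]
n 4 [0.75, -0.001, 0.001, 0.666, -0.0, -0.0, 0.0]  [ 0.57  -0.02   0.055]
```

>>> send_rows(deltas=[[0.75,-0.227,0.01,0.645,0,0,-0.004],[0.75,-0.227,0.01,0.645,0,0,-0.004],[0.75,-0.227,0.01,0.645,0,0,-0.004],[0.75,-0.227,0.01,0.645,0,0,-0.004],[0.75,-0.227,0.01,0.645,0,0,-0.004]])

```text
clock: 24.92
tcp_pos: [0.6066, -0.0784, 0.1299]
orientation: [-1.197, -2.097, -0.496]
contact_force: [0.1, 0.3, 0.4]
grip_width: 0.0641
```

>>> send_rows(deltas=[[0.75,0,0,0.2,0,0,0],[0.75,0,0,0.4,0,0,0],[0.75,0,0,0.55,0,0,0],[0.75,0,0,0.63,0,0,0],[0.75,0,0,0.66,0,0,0],[0.75,0,0,0.66,0,0,0]])

```text
clock: 25.42
tcp_pos: [0.5722, -0.0204, 0.0601]
orientation: [-1.2, -2.096, -0.499]
contact_force: [-0.3, 0.2, 0.1]
grip_width: 0.0642
```

Run:
```python
from h import *
st(); save(grab('scene'),'pics/f.png',3,(200,130,400,290))
```

```text
t 25.42 p [ 0.5722 -0.0204  0.0601] q [-0.05  0.9   0.41  1.61 -0.8   1.47  1.27] F [-0.3  0.2  0.1] w 0.0642 y [0.863 0.506 0.002] z [-0.356  0.61  -0.708]
```

View pics/f.png

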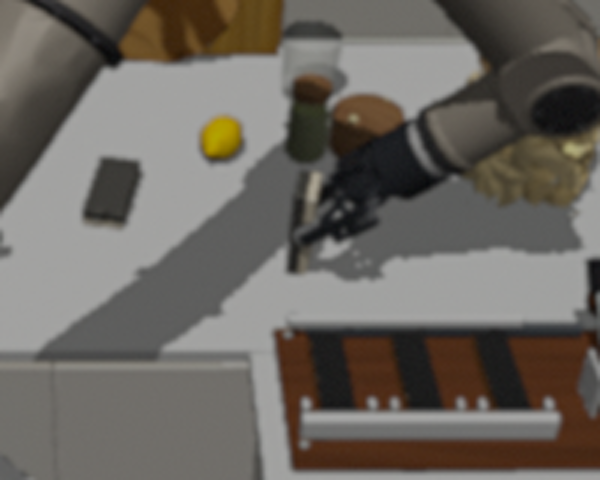

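>>> send_rows(deltas=[[0.4,0,0,0,0,0,0],[0.4,0,0,0,0,0,0],[0.4,0,0,0,0,0,0],[0.4,0,0,0,0,0,0],[0.4,0,0,0,0,0,0]], squeeze=80)

```text
clock: 25.88
tcp_pos: [0.5726, -0.0223, 0.0605]
orientation: [-1.203, -2.096, -0.501]
contact_force: [1.1, -2.4, 6.5]
grip_width: 0.0485
```

Run:
```python
from h import *
st()
M=cur(); C=np.array([.57,-.0195])
# finger centring: stone centre shifts along tool y to TCP line
y=M[:3,1]; d=M[:3,3]-np.r_[C,.055]; Cc=np.r_[C,.055]+y*(y@d); print('centred',Cc)
Ts=Tstand(Cc[:2],np.degrees(np.arctan2(y[1],y[0]))); Tts=np.linalg.inv(M)@Ts; np.save('tts.npy',Tts); print(Tts.round(3))
for n,zl in (('top',.028),('scene',.028)):
    f=grab(n); hsv=cv2.cvtColor(np.array(f['pixels']),cv2.COLOR_RGB2HSV).astype(int)
    m=((hsv[...,2]<62)&(hsv[...,1]<70)).astype(np.uint8); k,l,stt,c=cv2.connectedComponentsWithStats(m)
    for i in range(1,k):
        p=ray(f,c[i],zl)
        if stt[i,4]>60 and abs(p[0]-.5)<.13 and abs(p[1]+.23)<.12:
            w=np.array([ray(f,q,zl)[:2] for q in np.argwhere(l==i)[:,::-1]])-[.4908,-.2262]
            a=np.radians(-45.3); X=np.c_[w@[np.sin(a),-np.cos(a)],w@[np.cos(a),np.sin(a)]]
            print(n,stt[i,4],'holder xy',X.mean(0).round(4),X.min(0).round(3),X.max(0).round(3), np.degrees(np.polyfit(X[:,0],X[:,1],1)[0]).round(1))
```

```text
t 25.88 p [ 0.5726 -0.0223  0.0605] q [-0.05  0.9   0.41  1.6  -0.8   1.47  1.27] F [ 1.1 -2.4  6.5] w 0.0485 y [0.864 0.503 0.003] z [-0.354  0.611 -0.708]
centred [ 0.5707594  -0.01905768  0.05500266]
[[ 0.706 -0.002  0.708 -0.001]
 [ 0.003  1.    -0.    -0.   ]
 [-0.708  0.002  0.706  0.007]
 [ 0.     0.     0.     1.   ]]
top 231 holder xy [-0.0149  0.0949] [-0.108  0.062] [0.052 0.148] -20.5
top 271 holder xy [-0.0146 -0.001 ] [-0.088 -0.048] [0.053 0.044] -4.1
top 69 holder xy [ 0.0359 -0.0841] [ 0.012 -0.099] [ 0.054 -0.068] -1.2
scene 885 holder xy [-0.0108  0.0069] [-0.057 -0.107] [0.047 0.182] -17.9
```

```bash
cat >> h.py <<'E'
HO=np.array([.4908,-.2262]); ha=np.radians(-45.3); HX=np.array([np.sin(ha),-np.cos(ha)]); HY=np.array([np.cos(ha),np.sin(ha)])
def bay(k,dx=-.001,dy=-.0005): return HO+HX*dx+HY*(.085*k+dy)
def fineT(k,z): return stoneT(bay(k),z,44.7,'fine')
E
python3 - <<'E'
from h import *
Tts=np.load('tts.npy'); M=cur(); U=M.copy(); U[:3,3]+=[-.0,-.0,.125]
B1=goal(fineT(1,.15),Tts); B2=goal(fineT(1,.06),Tts)
mid=T((U[:3,3]+B1[:3,3])/2+[-.0,0,.04],Rt(-8,0)); print(mid[:3,3],B1[:3,2])
s=plan([wp(U,.4),wp(mid,.4),wp(B1,.4),wp(B2,.4)],settle=1)
E
```

```text
[ 0.56375139 -0.1519706   0.20964957] [-0.50172859 -0.49951976 -0.70622123]
n 4 [0.4, 0.589, 0.003, -0.59, 0.0, 0.0, 0.0]  [ 0.573 -0.022  0.186]
n 10 [0.4, -0.394, -0.486, -0.621, -0.082, -0.24, 0.202]  [ 0.564 -0.152  0.21 ]
n 10 [0.4, -0.865, 0.063, 0.372, 0.08, -0.241, 0.195]  [ 0.555 -0.282  0.154]
n 4 [0.4, 0.424, -0.0, 0.424, 0.0, -0.001, 0.0]  [ 0.555 -0.282  0.064]
```

>>> send_rows(deltas=[[0.4,0.1,0,-0.1,0,0,0],[0.4,0.3,0,-0.3,0,0,0],[0.4,0.5,0,-0.5,0,0,0],[0.4,0.59,0,-0.59,0,0,0],[0.4,0.59,0,-0.59,0,0,0]])

```text
clock: 26.4
tcp_pos: [0.574, -0.0228, 0.1893]
orientation: [-1.204, -2.102, -0.504]
contact_force: [0.3, -0.0, -2.6]
grip_width: 0.0485
```

>>> send_rows(deltas=[[0.4,-0.394,-0.486,-0.62,-0.082,-0.24,0.202],[0.4,-0.394,-0.486,-0.62,-0.082,-0.24,0.202],[0.4,-0.394,-0.486,-0.62,-0.082,-0.24,0.202],[0.4,-0.394,-0.486,-0.62,-0.082,-0.24,0.202],[0.4,-0.394,-0.486,-0.62,-0.082,-0.24,0.202],[0.4,-0.394,-0.486,-0.62,-0.082,-0.24,0.202],[0.4,-0.394,-0.486,-0.62,-0.082,-0.24,0.202],[0.4,-0.394,-0.486,-0.62,-0.082,-0.24,0.202],[0.4,-0.394,-0.486,-0.62,-0.082,-0.24,0.202],[0.4,-0.394,-0.486,-0.62,-0.082,-0.24,0.202]])

```text
clock: 27.23
tcp_pos: [0.5623, -0.1477, 0.207]
orientation: [-2.36, -2.063, 0.004]
contact_force: [-0.6, 0.8, -3.7]
grip_width: 0.0483
```

>>> send_rows(deltas=[[0.4,-0.865,0.06,0.37,0.08,-0.241,0.195],[0.4,-0.865,0.06,0.37,0.08,-0.241,0.195],[0.4,-0.865,0.06,0.37,0.08,-0.241,0.195],[0.4,-0.865,0.06,0.37,0.08,-0.241,0.195],[0.4,-0.865,0.06,0.37,0.08,-0.241,0.195],[0.4,-0.865,0.06,0.37,0.08,-0.241,0.195],[0.4,-0.865,0.06,0.37,0.08,-0.241,0.195],[0.4,-0.865,0.06,0.37,0.08,-0.241,0.195],[0.4,-0.865,0.06,0.37,0.08,-0.241,0.195],[0.4,-0.865,0.06,0.37,0.08,-0.241,0.195],[0.4,-0.865,0.06,0.37,0.08,-0.241,0.195]])

```text
clock: 28.15
tcp_pos: [0.5523, -0.2819, 0.1523]
orientation: [2.46, 1.021, -1.02]
contact_force: [0.1, -0.6, -2.4]
grip_width: 0.0481
```

Run:
```python
from h import *
st(); Tts=np.load('tts.npy'); print((cur()@Tts).round(3), fineT(1,.15)[:3,3])
s=plan([wp(goal(fineT(1,.06),Tts),.4),wp(goal(fineT(1,.041),Tts),.4)],settle=1)
```

```text
t 28.15 p [ 0.5523 -0.2819  0.1523] q [-0.56  1.14  1.19  1.6  -0.29  1.26 -0.19] F [ 0.1 -0.6 -2.4] w 0.0481 y [ 0.707 -0.707 -0.005] z [-0.502 -0.497 -0.708]
[[ 0.71   0.705 -0.001  0.548]
 [ 0.705 -0.709  0.005 -0.286]
 [ 0.003 -0.005 -1.     0.149]
 [ 0.     0.     0.     1.   ]] [ 0.55094765 -0.28555916  0.15      ]
n 4 [0.4, 0.427, 0.014, 0.409, -0.001, -0.001, 0.001]  [ 0.555 -0.282  0.064]
n 2 [0.4, 0.089, -0.0, 0.089, 0.0, 0.0, 0.0]  [ 0.555 -0.282  0.045]
```

>>> send_rows(deltas=[[0.4,0.15,0.005,0.14,0,0,0],[0.4,0.3,0.01,0.285,0,0,0],[0.4,0.4,0.014,0.383,0,0,0],[0.4,0.427,0.014,0.409,0,0,0],[0.4,0.427,0.014,0.409,0,0,0],[0.4,0.427,0.014,0.409,0,0,0]])

```text
clock: 28.65
tcp_pos: [0.556, -0.2809, 0.0654]
orientation: [2.458, 1.019, -1.019]
contact_force: [0.5, 0.1, -2.8]
grip_width: 0.0483
```

Run:
```python
from h import *
st(); Tts=np.load('tts.npy'); print((cur()@Tts).round(3)); save(grab('scene'),'pics/g.png',4,(270,200,430,300))
s=plan([wp(goal(fineT(1,.0405),Tts),.4)],settle=1)
```

```text
t 28.65 p [ 0.556  -0.2809  0.0654] q [-0.53  1.24  1.12  1.61 -0.36  1.17 -0.24] F [ 0.5  0.1 -2.8] w 0.0483 y [ 0.707 -0.707 -0.001] z [-0.501 -0.499 -0.707]
[[ 0.709  0.705  0.     0.552]
 [ 0.705 -0.709  0.002 -0.285]
 [ 0.001 -0.001 -1.     0.062]
 [ 0.     0.     0.     1.   ]]
n 2 [0.4, 0.094, -0.003, 0.109, 0.0, -0.001, 0.001]  [ 0.555 -0.282  0.044]
```

View pics/g.png

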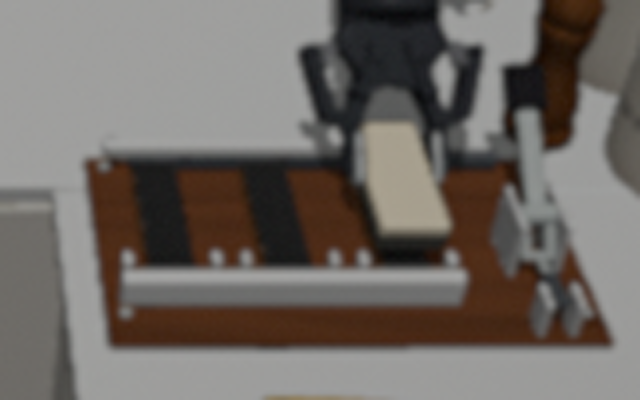

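Stone fine side up, centred over the far bay between its lugs. Lowering.

>>> send_rows(deltas=[[0.4,0.05,0,0.055,0,0,0],[0.4,0.08,0,0.09,0,0,0],[0.4,0.094,0,0.105,0,0,0],[0.4,0.094,0,0.109,0,0,0],[0.4,0.1,0,0.114,0,0,0],[0.4,0.1,0,0.114,0,0,0]])

```text
clock: 29.2
tcp_pos: [0.5558, -0.281, 0.0458]
orientation: [2.454, 1.018, -1.022]
contact_force: [-0.4, 14.0, 24.3]
grip_width: 0.0482
```

>>> send_rows(deltas=[[0.4,-0.005,0,-0.005,0,0,0],[0.75,-0.005,0,-0.005,0,0,0],[0.75,-0.005,0,-0.005,0,0,0],[0.75,-0.005,0,-0.005,0,0,0],[0.75,-0.005,0,-0.005,0,0,0],[0.75,0,0,-0.15,0,0,0],[0.75,0,0,-0.35,0,0,0],[0.75,0,0,-0.6,0,0,0],[0.75,0,0,-0.8,0,0,0]])

```text
clock: 29.95
tcp_pos: [0.616, -0.2202, 0.1268]
orientation: [2.456, 1.02, -1.02]
contact_force: [1.0, 0.1, -0.6]
grip_width: 0.0642
```

Run:
```python
from h import *
st(); f=grab('scene'); g=grab('top')
for n,F,z in (('scene',f,.052),('top',g,.052)):
    hsv=cv2.cvtColor(np.array(F['pixels']),cv2.COLOR_RGB2HSV).astype(int); im=np.array(F['pixels']).astype(int)
    c=proj(F,(*bay(1),.052)).astype(int); print(n,c,im[c[1],c[0]])
    m=(np.abs(im-im[c[1],c[0]]).max(2)<30).astype(np.uint8); k,l,s,cc=cv2.connectedComponentsWithStats(m,connectivity=4); i=l[c[1],c[0]]
    w=np.array([ray(F,q,z)[:2] for q in np.argwhere(l==i)[:,::-1]]); X=(w-HO); X=np.c_[X@HX,X@HY]
    print(s[i,4],'holder',X.mean(0).round(4),X.min(0).round(3),X.max(0).round(3))
stones(g,[(200,213)],thr=75); stones(g,[(233,193)],thr=95)
s=plan([((.6,-.12,.2),Rt(0,0),.8)])
```

```text
t 29.95 p [ 0.616  -0.2202  0.1268] q [-0.57  1.21  1.15  1.45 -0.33  1.38 -0.28] F [ 1.   0.1 -0.6] w 0.0642 y [ 0.708 -0.706 -0.002] z [-0.501 -0.5   -0.706]
scene [368 247] [166 158 142]
28964 holder [0.1197 0.0564] [-0.597 -0.335] [0.415 0.485]
top [357 182] [200 193 167]
283 holder [-0.0016  0.0836] [-0.053  0.063] [0.05  0.107]
75 114 [0.4057 0.334 ] [408. 342.] [97. 36.] 42.0
95 552 [0.5316 0.261 ] [531. 259.] [115.  92.] 10.2
n 11 [0.8, -0.068, -0.556, -0.604, -0.096, 0.236, -0.235]  [ 0.6  -0.12  0.2 ]
```

>>> send_rows(deltas=[[0.8,-0.07,-0.55,-0.6,-0.096,0.236,-0.235],[0.8,-0.07,-0.55,-0.6,-0.096,0.236,-0.235],[0.8,-0.07,-0.55,-0.6,-0.096,0.236,-0.235],[0.8,-0.07,-0.55,-0.6,-0.096,0.236,-0.235],[0.8,-0.07,-0.55,-0.6,-0.096,0.236,-0.235],[0.8,-0.07,-0.55,-0.6,-0.096,0.236,-0.235],[0.8,-0.07,-0.55,-0.6,-0.096,0.236,-0.235],[0.8,-0.07,-0.55,-0.6,-0.096,0.236,-0.235],[0.8,-0.07,-0.55,-0.6,-0.096,0.236,-0.235],[0.8,-0.07,-0.55,-0.6,-0.096,0.236,-0.235],[0.8,-0.07,-0.55,-0.6,-0.096,0.236,-0.235]])

```text
clock: 30.97
tcp_pos: [0.5953, -0.1245, 0.1965]
orientation: [-2.231, -2.204, 0.01]
contact_force: [0.3, -0.6, -0.6]
grip_width: 0.0683
```

Run:
```python
from h import *
st(); g=grab('top')
stones(g,[(200,213)],thr=75); stones(g,[(233,193)],thr=95)
s=plan([((.58,.02,.2),Rt(60,0),.8),((.53,.13,.2),Rt(110),.8),((.4992,.2104,.08),Rt(123.1,-40),.8)])
```

```text
t 30.97 p [ 0.5953 -0.1245  0.1965] q [-0.52  0.56  0.88  1.8  -0.49  1.03  0.54] F [ 0.3 -0.6 -0.6] w 0.0683 y [ 1.    -0.012 -0.008] z [-0.008 -0.    -1.   ]
75 9 [0.4558 0.3485] [455. 349.] [ 8. 16.] 79.6
95 345 [0.4991 0.2065] [499. 207.] [117.  49.] 34.2
n 11 [0.8, 0.952, -0.116, -0.026, -0.003, -0.001, -0.336]  [0.58 0.02 0.2 ]
n 9 [0.8, 0.656, 0.469, -0.0, 0.0, 0.0, -0.278]  [0.53 0.13 0.2 ]
n 8 [0.8, 0.01, 0.573, 0.8, 0.026, 0.221, -0.07]  [0.499 0.21  0.08 ]
```

>>> send_rows(deltas=[[0.8,0.95,-0.12,-0.03,0,0,-0.336],[0.8,0.95,-0.12,-0.03,0,0,-0.336],[0.8,0.95,-0.12,-0.03,0,0,-0.336],[0.8,0.95,-0.12,-0.03,0,0,-0.336],[0.8,0.95,-0.12,-0.03,0,0,-0.336],[0.8,0.95,-0.12,-0.03,0,0,-0.336],[0.8,0.95,-0.12,-0.03,0,0,-0.336],[0.8,0.95,-0.12,-0.03,0,0,-0.336],[0.8,0.95,-0.12,-0.03,0,0,-0.336],[0.8,0.95,-0.12,-0.03,0,0,-0.336]])

```text
clock: 31.85
tcp_pos: [0.5795, 0.0211, 0.2002]
orientation: [-0.803, -3.029, 0.007]
contact_force: [0.7, -0.4, -0.6]
grip_width: 0.0681
```

>>> send_rows(deltas=[[0.8,0.65,0.47,0,0,0,-0.278],[0.8,0.65,0.47,0,0,0,-0.278],[0.8,0.65,0.47,0,0,0,-0.278],[0.8,0.65,0.47,0,0,0,-0.278],[0.8,0.65,0.47,0,0,0,-0.278],[0.8,0.65,0.47,0,0,0,-0.278],[0.8,0.65,0.47,0,0,0,-0.278],[0.8,0.65,0.47,0,0,0,-0.278],[0.8,0.65,0.47,0,0,0,-0.278]])

```text
clock: 32.6
tcp_pos: [0.5299, 0.1299, 0.201]
orientation: [0.541, -3.086, -0.0]
contact_force: [-0.4, -0.3, -0.3]
grip_width: 0.0688
```

Run:
```python
from h import *
st(); g=grab('top')
stones(g,[(200,213),(233,193)],thr=75);stones(g,[(200,213),(233,193)],thr=95)
s=plan([((.4992,.2104,.08),Rt(123.1,-40),.8)])
save(g,'pics/h.png',4,(170,150,300,250))
```

```text
t 32.6 p [0.5299 0.1299 0.201 ] q [-0.7   0.33  0.42  1.93 -0.17  0.93  1.73] F [-0.4 -0.3 -0.3] w 0.0688 y [-0.34   0.94   0.001] z [-0.008 -0.001 -1.   ]
75 205 [0.4175 0.3352] [417. 334.] [97. 36.] 31.9
75 311 [0.4968 0.2077] [497. 209.] [110.  47.] 33.1
95 293 [0.4172 0.3347] [418. 335.] [107.  43.] 31.3
95 1052 [0.5131 0.168 ] [503. 184.] [191. 137.] 11.5
n 8 [0.8, 0.004, 0.574, 0.808, 0.026, 0.219, -0.07]  [0.499 0.21  0.08 ]
```

View pics/h.png

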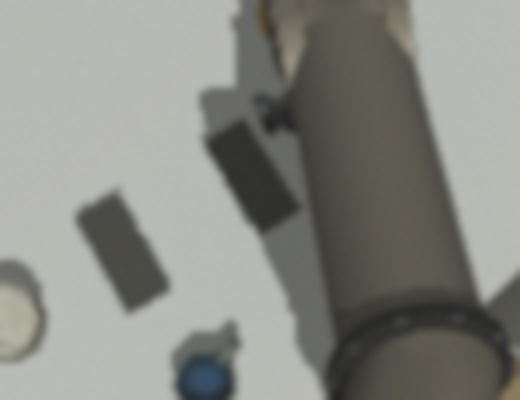

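>>> send_rows(deltas=[[0.8,0,0.57,0.8,0.026,0.22,-0.07],[0.8,0,0.57,0.8,0.026,0.22,-0.07],[0.8,0,0.57,0.8,0.026,0.22,-0.07],[0.8,0,0.57,0.8,0.026,0.22,-0.07],[0.8,0,0.57,0.8,0.026,0.22,-0.07],[0.8,0,0.57,0.8,0.026,0.22,-0.07],[0.8,0,0.57,0.8,0.026,0.22,-0.07],[0.8,0,0.57,0.8,0.026,0.22,-0.07],[0.8,0,0.57,0.8,0.026,0.22,-0.07]])

```text
clock: 33.4
tcp_pos: [0.5, 0.209, 0.082]
orientation: [0.702, -2.358, 0.257]
contact_force: [-0.4, -0.6, 0.6]
grip_width: 0.0683
```

Run:
```python
from h import *
st(); s=plan([((.4988,.2098,.0195),Rt(123.1,-40),.8)])
```

```text
t 33.4 p [0.5   0.209 0.082] q [-0.73  0.86  0.32  1.53 -0.14  1.49  1.78] F [-0.4 -0.6  0.6] w 0.0683 y [-0.547  0.837 -0.001] z [-0.538 -0.352 -0.766]
n 4 [0.8, -0.265, 0.009, 0.321, -0.0, -0.0, 0.0]  [0.499 0.21  0.02 ]
```

>>> send_rows(deltas=[[0.8,-0.1,0,0.12,0,0,0],[0.8,-0.19,0.009,0.23,0,0,0],[0.8,-0.24,0.009,0.29,0,0,0],[0.8,-0.265,0.009,0.321,0,0,0],[0.8,-0.265,0.009,0.321,0,0,0],[0.4,-0.265,0.009,0.321,0,0,0],[0.4,-0.265,0.009,0.321,0,0,0],[0.4,-0.265,0.009,0.321,0,0,0],[0.4,-0.265,0.009,0.321,0,0,0],[0.4,-0.265,0.009,0.321,0,0,0]], squeeze=80)

```text
clock: 34.23
tcp_pos: [0.4998, 0.2108, 0.0211]
orientation: [0.706, -2.358, 0.255]
contact_force: [2.6, 1.8, 6.0]
grip_width: 0.0483
```

Run:
```python
from h import *
st()
M=cur(); c=np.array([.4990,.2103,.012]); y=M[:3,1]; c=c+y*(y@(M[:3,3]-c)); print(c)
Tts=np.linalg.inv(M)@stoneT(c[:2],.012,np.degrees(np.arctan2(y[1],y[0]))-90,'coarse'); np.save('tts.npy',Tts)
up=M.copy(); up[2,3]=.14
S=(.57,-.02); A=goal(Tstand(S,30,.11),Tts); B=goal(Tstand(S,30,.0565),Tts)
mid=T([.53,.10,.15],Rt(80,0))
s=plan([wp(up,.4),wp(mid,.4),wp(A,.4),wp(B,.4)],settle=2)
```

```text
t 34.23 p [0.4998 0.2108 0.0211] q [-0.72  0.94  0.3   1.52 -0.16  1.41  1.78] F [2.6 1.8 6. ] w 0.0483 y [-0.549  0.836  0.001] z [-0.537 -0.352 -0.766]
[0.49901107 0.21028316 0.01199998]
n 5 [0.4, 0.509, 0.001, -0.607, 0.0, 0.0, 0.0]  [0.5   0.211 0.14 ]
n 11 [0.4, 0.225, -0.728, 0.1, -0.084, -0.211, 0.231]  [0.53 0.1  0.15]
n 12 [0.4, -0.363, -0.695, 0.26, 0.121, -0.26, 0.259]  [ 0.565 -0.012  0.111]
n 4 [0.4, 0.273, 0.001, 0.229, -0.0, -0.0, -0.0]  [ 0.565 -0.012  0.057]
```

>>> send_rows(deltas=[[0.4,0.1,0,-0.12,0,0,0],[0.4,0.3,0,-0.36,0,0,0],[0.4,0.51,0,-0.607,0,0,0],[0.4,0.51,0,-0.607,0,0,0],[0.4,0.51,0,-0.607,0,0,0]])

```text
clock: 34.65
tcp_pos: [0.501, 0.211, 0.1419]
orientation: [0.707, -2.363, 0.254]
contact_force: [0.8, 0.2, -4.5]
grip_width: 0.0481
```

>>> send_rows(deltas=[[0.4,0.225,-0.73,0.1,-0.084,-0.211,0.231],[0.4,0.225,-0.73,0.1,-0.084,-0.211,0.231],[0.4,0.225,-0.73,0.1,-0.084,-0.211,0.231],[0.4,0.225,-0.73,0.1,-0.084,-0.211,0.231],[0.4,0.225,-0.73,0.1,-0.084,-0.211,0.231],[0.4,0.225,-0.73,0.1,-0.084,-0.211,0.231],[0.4,0.225,-0.73,0.1,-0.084,-0.211,0.231],[0.4,0.225,-0.73,0.1,-0.084,-0.211,0.231],[0.4,0.225,-0.73,0.1,-0.084,-0.211,0.231],[0.4,0.225,-0.73,0.1,-0.084,-0.211,0.231]])

```text
clock: 35.48
tcp_pos: [0.5269, 0.0991, 0.1473]
orientation: [-0.273, -3.122, 0.003]
contact_force: [-0.5, 0.6, -3.0]
grip_width: 0.0478
```

>>> send_rows(deltas=[[0.4,-0.363,-0.695,0.26,0.121,-0.26,0.259],[0.4,-0.363,-0.695,0.26,0.121,-0.26,0.259],[0.4,-0.363,-0.695,0.26,0.121,-0.26,0.259],[0.4,-0.363,-0.695,0.26,0.121,-0.26,0.259],[0.4,-0.363,-0.695,0.26,0.121,-0.26,0.259],[0.4,-0.363,-0.695,0.26,0.121,-0.26,0.259],[0.4,-0.363,-0.695,0.26,0.121,-0.26,0.259],[0.4,-0.363,-0.695,0.26,0.121,-0.26,0.259],[0.4,-0.363,-0.695,0.26,0.121,-0.26,0.259],[0.4,-0.363,-0.695,0.26,0.121,-0.26,0.259],[0.4,-0.363,-0.695,0.26,0.121,-0.26,0.259],[0.4,-0.363,-0.695,0.26,0.121,-0.26,0.259],[0.4,-0.363,-0.695,0.26,0.121,-0.26,0.259],[0.4,-0.363,-0.695,0.26,0.121,-0.26,0.259]])

```text
clock: 36.65
tcp_pos: [0.5645, -0.0136, 0.1098]
orientation: [1.167, 2.022, -0.545]
contact_force: [-0.3, 0.4, -3.1]
grip_width: 0.0483
```

Run:
```python
from h import *
st(); Tts=np.load('tts.npy'); print((cur()@Tts).round(3)); plan([wp(goal(Tstand((.57,-.02),30,.0555),Tts),.4)])
```

```text
t 36.65 p [ 0.5645 -0.0136  0.1098] q [-1.38  1.1   1.22  2.21 -0.39  0.33  0.39] F [-0.3  0.4 -3.1] w 0.0483 y [ 0.866  0.499 -0.003] z [ 0.38  -0.663 -0.646]
[[ 0.004  0.867 -0.498  0.569]
 [-0.002  0.498  0.867 -0.022]
 [ 1.    -0.003  0.004  0.109]
 [ 0.     0.     0.     1.   ]]
n 4 [0.4, 0.275, 0.011, 0.225, -0.001, -0.001, 0.0]  [ 0.565 -0.012  0.056]
```

>>> send_rows(deltas=[[0.4,0.1,0.01,0.08,0,0,0],[0.4,0.19,0.01,0.16,0,0,0],[0.4,0.25,0.01,0.205,0,0,0],[0.4,0.275,0.01,0.225,0,0,0],[0.4,0.275,0.01,0.225,0,0,0],[0.4,0.282,0.01,0.23,0,0,0],[0.4,0.282,0.01,0.23,0,0,0],[0.4,0.282,0.01,0.23,0,0,0]])

```text
clock: 37.32
tcp_pos: [0.5654, -0.0117, 0.0556]
orientation: [1.165, 2.019, -0.546]
contact_force: [-0.2, 0.5, 0.9]
grip_width: 0.0477
```

>>> send_rows(deltas=[[0.4,0.004,0,0.003,0,0,0],[0.4,0.004,0,0.003,0,0,0]])

```text
clock: 37.48
tcp_pos: [0.5655, -0.012, 0.0555]
orientation: [1.164, 2.017, -0.546]
contact_force: [-4.2, 2.9, 7.7]
grip_width: 0.0481
```

Run:
```python
from h import *
st(); Tts=np.load('tts.npy'); P=cur()@Tts; print(P.round(4)); np.save('ps.npy',P)
```

```text
t 37.48 p [ 0.5655 -0.012   0.0555] q [-1.34  1.18  1.12  2.2  -0.45  0.26  0.35] F [-4.2  2.9  7.7] w 0.0481 y [ 0.866  0.5   -0.002] z [ 0.382 -0.665 -0.642]
[[ 1.100e-03  8.668e-01 -4.987e-01  5.701e-01]
 [ 1.500e-03  4.987e-01  8.668e-01 -1.990e-02]
 [ 1.000e+00 -1.700e-03 -7.000e-04  5.460e-02]
 [ 0.000e+00  0.000e+00  0.000e+00  1.000e+00]]
```

>>> send_rows(deltas=[[0.75,0,0,0,0,0,0],[0.75,0,0,0,0,0,0],[0.75,0,0,0,0,0,0],[0.75,0,0,0,0,0,0],[0.75,0,0,-0.15,0,0,0],[0.75,0,0,-0.35,0,0,0],[0.75,0,0,-0.6,0,0,0],[0.75,0,0,-0.85,0,0,0],[0.75,0,0,-0.85,0,0,0]])

```text
clock: 38.23
tcp_pos: [0.5174, 0.0792, 0.1385]
orientation: [1.156, 2.022, -0.538]
contact_force: [0.8, 0.3, -1.1]
grip_width: 0.0641
```

Run:
```python
from h import *
st(); f=grab('scene'); np.save('sc.npy',f['pixels'])
P=np.load('ps.npy')
im=np.array(f['pixels']).astype(int)
for z in (.1,.06,.02):
    q=proj(f,(*(P[:2,3]),z)).astype(int); print(z,q,[tuple(im[q[1],q[0]+k]) for k in (-6,-3,-1,1,3,6)])
plan([((.545,-.003,.25),Rt(30,0),.75),((.63,-.125,.22),Rt(30,-45),.75)],settle=1)
```

```text
t 38.23 p [0.5174 0.0792 0.1385] q [-1.62  1.13  1.32  2.2  -0.39  0.54  0.31] F [ 0.8  0.3 -1.1] w 0.0641 y [0.862 0.507 0.001] z [ 0.389 -0.66  -0.643]
0.1 [302 192] [(np.int64(160), np.int64(160), np.int64(158)), (np.int64(86), np.int64(86), np.int64(84)), (np.int64(58), np.int64(57), np.int64(53)), (np.int64(136), np.int64(130), np.int64(115)), (np.int64(158), np.int64(152), np.int64(136)), (np.int64(157), np.int64(157), np.int64(156))]
0.06 [301 202] [(np.int64(160), np.int64(160), np.int64(159)), (np.int64(59), np.int64(59), np.int64(57)), (np.int64(41), np.int64(39), np.int64(35)), (np.int64(100), np.int64(95), np.int64(83)), (np.int64(108), np.int64(104), np.int64(95)), (np.int64(158), np.int64(158), np.int64(157))]
0.02 [300 211] [(np.int64(160), np.int64(160), np.int64(159)), (np.int64(60), np.int64(60), np.int64(59)), (np.int64(44), np.int64(42), np.int64(37)), (np.int64(102), np.int64(97), np.int64(85)), (np.int64(96), np.int64(91), np.int64(81)), (np.int64(91), np.int64(91), np.int64(90))]
n 8 [0.75, -0.931, -0.112, -0.059, 0.001, 0.278, 0.002]  [ 0.545 -0.003  0.25 ]
n 8 [0.75, -0.988, 0.085, 0.199, -0.0, 0.25, -0.0]  [ 0.63  -0.125  0.22 ]
```

>>> send_rows(deltas=[[0.75,-0.5,0,-0.3,0,0,0],[0.75,-0.5,0,-0.3,0,0,0],[0.75,-0.93,-0.11,-0.06,0,0.278,0],[0.75,-0.93,-0.11,-0.06,0,0.278,0],[0.75,-0.93,-0.11,-0.06,0,0.278,0],[0.75,-0.93,-0.11,-0.06,0,0.278,0],[0.75,-0.93,-0.11,-0.06,0,0.278,0],[0.75,-0.93,-0.11,-0.06,0,0.278,0],[0.75,-0.93,-0.11,-0.06,0,0.278,0],[0.75,-0.93,-0.11,-0.06,0,0.278,0],[0.75,-0.93,-0.11,-0.06,0,0.278,0]])

```text
clock: 39.2
tcp_pos: [0.5445, -0.0115, 0.2495]
orientation: [-1.581, -2.712, -0.001]
contact_force: [-0.1, -0.7, 0.8]
grip_width: 0.0642
```

>>> send_rows(deltas=[[0.75,-0.98,0.08,0.2,0,0.251,0],[0.75,-0.98,0.08,0.2,0,0.251,0],[0.75,-0.98,0.08,0.2,0,0.251,0],[0.75,-0.98,0.08,0.2,0,0.251,0],[0.75,-0.98,0.08,0.2,0,0.251,0],[0.75,-0.98,0.08,0.2,0,0.251,0],[0.75,-0.98,0.08,0.2,0,0.251,0],[0.75,-0.98,0.08,0.2,0,0.251,0],[0.75,-0.98,0.08,0.2,0,0.251,0]])

```text
clock: 39.95
tcp_pos: [0.6261, -0.1302, 0.2128]
orientation: [-1.212, -2.074, -0.494]
contact_force: [-0.6, 0.1, -0.5]
grip_width: 0.0638
```

Run:
```python
from h import *
st()
C=np.load('ps.npy')[:2,3];G=Rt(30,-45)
s=plan([((np.r_[C,.057]-G[:,2]*.1),G,.75),(np.r_[C,.057],G,.75)],settle=1)
```

```text
t 39.95 p [ 0.6261 -0.1302  0.2128] q [-0.    0.9   0.64  1.3  -0.81  1.88  1.22] F [-0.6  0.1 -0.5] w 0.0638 y [ 0.868  0.496 -0.013] z [-0.362  0.616 -0.7  ]
n 4 [0.75, -0.158, 0.05, 0.648, -0.002, -0.003, -0.004]  [ 0.605 -0.081  0.128]
n 4 [0.75, -0.0, -0.001, 0.667, 0.0, -0.0, 0.0]  [ 0.57  -0.02   0.057]
```

>>> send_rows(deltas=[[0.75,-0.158,0.05,0.648,0,0,-0.004],[0.75,-0.158,0.05,0.648,0,0,-0.004],[0.75,-0.158,0.05,0.648,0,0,-0.004],[0.75,-0.158,0.05,0.648,0,0,-0.004],[0.75,-0.158,0.05,0.648,0,0,-0.004],[0.75,-0.158,0.05,0.648,0,0,-0.004]])

```text
clock: 40.45
tcp_pos: [0.6086, -0.0794, 0.1345]
orientation: [-1.195, -2.099, -0.502]
contact_force: [0.2, -0.2, 0.4]
grip_width: 0.0637
```

>>> send_rows(deltas=[[0.75,0,0,0.2,0,0,0],[0.75,0,0,0.4,0,0,0],[0.75,0,0,0.55,0,0,0],[0.75,0,0,0.63,0,0,0],[0.75,0,0,0.66,0,0,0],[0.75,0,0,0.66,0,0,0]])

```text
clock: 40.95
tcp_pos: [0.5731, -0.0186, 0.0641]
orientation: [-1.194, -2.097, -0.504]
contact_force: [-0.1, -0.3, 0.5]
grip_width: 0.0645
```

Run:
```python
from h import *
st()
```

```text
t 40.95 p [ 0.5731 -0.0186  0.0641] q [-0.15  0.94  0.57  1.61 -0.9   1.55  1.35] F [-0.1 -0.3  0.5] w 0.0645 y [0.861 0.508 0.006] z [-0.356  0.613 -0.705]
```

>>> send_rows(deltas=[[0.4,0,0,0,0,0,0],[0.4,0,0,0,0,0,0],[0.4,0,0,0,0,0,0],[0.4,0,0,0,0,0,0],[0.4,0,0,0,0,0,0]], squeeze=80)

```text
clock: 41.37
tcp_pos: [0.5737, -0.0203, 0.0651]
orientation: [-1.196, -2.097, -0.505]
contact_force: [0.5, -2.9, 6.9]
grip_width: 0.0489
```

```bash
cat >> h.py <<'E'
def after_regrasp(k):
    st(); M=cur(); C=np.r_[np.load('ps.npy')[:2,3],.055]; y=M[:3,1]; C=C+y*(y@(M[:3,3]-C))
    Ts=Tstand(C[:2],np.degrees(np.arctan2(y[1],y[0]))); Tts=np.linalg.inv(M)@Ts; np.save('tts.npy',Tts); print(C,Tts[:3,3].round(4))
    U=M.copy(); U[2,3]+=.125
    B1=goal(fineT(k,.15),Tts); B2=goal(fineT(k,.06),Tts)
    mid=T((U[:3,3]+B1[:3,3])/2+[0,0,.04],Rt(-8,0))
    plan([wp(U,.4),wp(mid,.4),wp(B1,.4),wp(B2,.4)],settle=1)
E
python3 -c "
from h import *
after_regrasp(0)"
```

```text
t 41.37 p [ 0.5737 -0.0203  0.0651] q [-0.15  0.94  0.57  1.61 -0.9   1.55  1.35] F [ 0.5 -2.9  6.9] w 0.0489 y [0.862 0.507 0.007] z [-0.354  0.613 -0.706]
[ 0.57271662 -0.01838379  0.0550211 ] [-0.0057 -0.      0.0086]
n 4 [0.4, 0.59, 0.006, -0.588, 0.0, 0.0, 0.0]  [ 0.574 -0.02   0.19 ]
n 10 [0.4, -0.209, -0.55, -0.414, -0.082, -0.242, 0.203]  [ 0.536 -0.119  0.211]
n 10 [0.4, -0.687, -0.157, 0.394, 0.081, -0.24, 0.194]  [ 0.498 -0.218  0.152]
n 4 [0.4, 0.423, 0.001, 0.426, -0.0, -0.0, 0.0]  [ 0.498 -0.218  0.062]
```

>>> send_rows(deltas=[[0.4,0.1,0,-0.1,0,0,0],[0.4,0.3,0,-0.3,0,0,0],[0.4,0.5,0,-0.5,0,0,0],[0.4,0.59,0,-0.59,0,0,0],[0.4,0.59,0,-0.59,0,0,0]])

```text
clock: 41.78
tcp_pos: [0.5747, -0.0211, 0.1935]
orientation: [-1.197, -2.104, -0.509]
contact_force: [0.5, -0.4, -3.4]
grip_width: 0.0483
```

>>> send_rows(deltas=[[0.4,-0.21,-0.55,-0.415,-0.082,-0.242,0.203],[0.4,-0.21,-0.55,-0.415,-0.082,-0.242,0.203],[0.4,-0.21,-0.55,-0.415,-0.082,-0.242,0.203],[0.4,-0.21,-0.55,-0.415,-0.082,-0.242,0.203],[0.4,-0.21,-0.55,-0.415,-0.082,-0.242,0.203],[0.4,-0.21,-0.55,-0.415,-0.082,-0.242,0.203],[0.4,-0.21,-0.55,-0.415,-0.082,-0.242,0.203],[0.4,-0.21,-0.55,-0.415,-0.082,-0.242,0.203],[0.4,-0.21,-0.55,-0.415,-0.082,-0.242,0.203],[0.4,-0.21,-0.55,-0.415,-0.082,-0.242,0.203]])

```text
clock: 42.62
tcp_pos: [0.5344, -0.1154, 0.2084]
orientation: [-2.361, -2.067, 0.005]
contact_force: [-0.3, -0.0, -3.5]
grip_width: 0.0484
```

>>> send_rows(deltas=[[0.4,-0.687,-0.157,0.394,0.081,-0.24,0.194],[0.4,-0.687,-0.157,0.394,0.081,-0.24,0.194],[0.4,-0.687,-0.157,0.394,0.081,-0.24,0.194],[0.4,-0.687,-0.157,0.394,0.081,-0.24,0.194],[0.4,-0.687,-0.157,0.394,0.081,-0.24,0.194],[0.4,-0.687,-0.157,0.394,0.081,-0.24,0.194],[0.4,-0.687,-0.157,0.394,0.081,-0.24,0.194],[0.4,-0.687,-0.157,0.394,0.081,-0.24,0.194],[0.4,-0.687,-0.157,0.394,0.081,-0.24,0.194],[0.4,-0.687,-0.157,0.394,0.081,-0.24,0.194],[0.4,-0.687,-0.157,0.394,0.081,-0.24,0.194],[0.4,-0.687,-0.157,0.394,0.081,-0.24,0.194]])

```text
clock: 43.62
tcp_pos: [0.4962, -0.2182, 0.1516]
orientation: [2.463, 1.025, -1.014]
contact_force: [0.2, 0.4, -2.6]
grip_width: 0.0486
```

Run:
```python
from h import *
st(); Tts=np.load('tts.npy'); print((cur()@Tts).round(3))
s=plan([wp(goal(fineT(0,.055),Tts),.4)],settle=1)
```

```text
t 43.62 p [ 0.4962 -0.2182  0.1516] q [-0.74  1.21  1.35  1.78 -0.44  1.26 -0.08] F [ 0.2  0.4 -2.6] w 0.0486 y [ 0.708 -0.706 -0.005] z [-0.499 -0.495 -0.711]
[[ 0.711  0.703 -0.     0.489]
 [ 0.703 -0.711  0.007 -0.225]
 [ 0.005 -0.005 -1.     0.149]
 [ 0.     0.     0.     1.   ]]
n 4 [0.4, 0.451, 0.012, 0.44, -0.001, -0.002, 0.001]  [ 0.498 -0.218  0.057]
```

>>> send_rows(deltas=[[0.4,0.15,0.005,0.14,0,0,0],[0.4,0.3,0.01,0.285,0,0,0],[0.4,0.41,0.012,0.4,0,0,0],[0.4,0.451,0.012,0.44,0,0,0],[0.4,0.451,0.012,0.44,0,0,0],[0.4,0.451,0.012,0.44,0,0,0]])

```text
clock: 44.12
tcp_pos: [0.4992, -0.2175, 0.0579]
orientation: [2.459, 1.025, -1.016]
contact_force: [-0.4, -0.8, -2.9]
grip_width: 0.0483
```

Run:
```python
from h import *
st(); Tts=np.load('tts.npy'); print((cur()@Tts).round(3)); save(grab('scene'),'pics/i.png',4,(270,200,430,300))
s=plan([wp(goal(fineT(0,.0405),Tts),.4)],settle=1)
```

```text
t 44.12 p [ 0.4992 -0.2175  0.0579] q [-0.72  1.32  1.24  1.79 -0.53  1.17 -0.12] F [-0.4 -0.8 -2.9] w 0.0483 y [ 0.709 -0.705 -0.003] z [-0.499 -0.498 -0.709]
[[ 0.71   0.704 -0.001  0.492]
 [ 0.704 -0.71   0.004 -0.225]
 [ 0.002 -0.003 -1.     0.056]
 [ 0.     0.     0.     1.   ]]
n 2 [0.4, 0.068, -0.004, 0.08, -0.0, -0.001, 0.001]  [ 0.498 -0.218  0.043]
```

View pics/i.png

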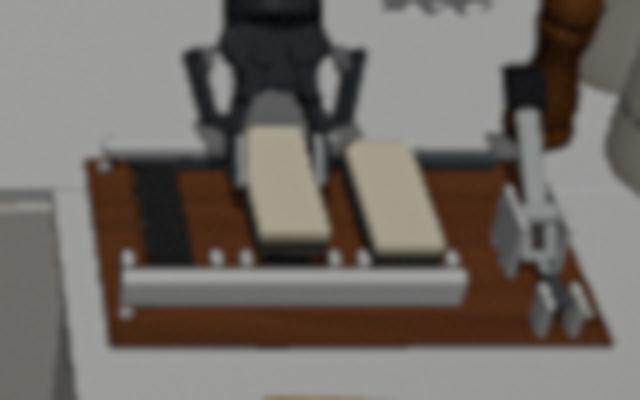

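>>> send_rows(deltas=[[0.4,0.03,0,0.04,0,0,0],[0.4,0.055,0,0.065,0,0,0],[0.4,0.066,0,0.077,0,0,0],[0.4,0.07,0,0.082,0,0,0],[0.4,0.07,0,0.082,0,0,0]])

```text
clock: 44.58
tcp_pos: [0.4988, -0.218, 0.0439]
orientation: [2.455, 1.023, -1.019]
contact_force: [-0.6, 9.6, 17.7]
grip_width: 0.0484
```

Run:
```python
from h import *
st(); Tts=np.load('tts.npy'); print((cur()@Tts).round(4)[:3,3])
```

```text
t 44.58 p [ 0.4988 -0.218   0.0439] q [-0.71  1.33  1.23  1.79 -0.54  1.16 -0.13] F [-0.6  9.6 17.7] w 0.0484 y [ 0.709 -0.705 -0.002] z [-0.5   -0.501 -0.707]
[ 0.4917 -0.2252  0.0418]
```

Seated. Release, retreat, and head back for the third stone.

>>> send_rows(deltas=[[0.4,-0.004,0,-0.004,0,0,0],[0.75,-0.004,0,-0.004,0,0,0],[0.75,-0.004,0,-0.004,0,0,0],[0.75,-0.004,0,-0.004,0,0,0],[0.75,-0.004,0,-0.004,0,0,0],[0.75,0,0,-0.15,0,0,0],[0.75,0,0,-0.35,0,0,0],[0.75,0,0,-0.6,0,0,0],[0.75,0,0,-0.8,0,0,0],[0.75,0,0,-0.8,0,0,0]])

```text
clock: 45.42
tcp_pos: [0.5634, -0.1558, 0.1288]
orientation: [2.453, 1.03, -1.008]
contact_force: [0.3, 0.7, 0.6]
grip_width: 0.064
```

Run:
```python
from h import *
st()
s=plan([((.58,-.04,.2),Rt(0,0),.8),((.58,.08,.2),Rt(70),.8),((.50,.19,.2),Rt(110),.8),((.44,.30,.15),Rt(121,-20),.8)],settle=1)
```

```text
t 45.42 p [ 0.5634 -0.1558  0.1288] q [-0.76  1.27  1.31  1.62 -0.47  1.38 -0.19] F [0.3 0.7 0.6] w 0.064 y [ 0.714 -0.7    0.001] z [-0.492 -0.503 -0.711]
n 10 [0.8, 0.113, -0.461, -0.78, -0.096, 0.236, -0.234]  [ 0.58 -0.04  0.2 ]
n 11 [0.8, 0.8, 0.001, 0.0, 0.0, -0.0, -0.389]  [0.58 0.08 0.2 ]
n 7 [0.8, 0.752, 0.507, 0.0, 0.0, 0.0, -0.222]  [0.5  0.19 0.2 ]
n 5 [0.8, 0.125, 0.826, 0.334, 0.011, 0.111, -0.06]  [0.44 0.3  0.15]
```

>>> send_rows(deltas=[[0.8,0.113,-0.46,-0.78,-0.096,0.236,-0.234],[0.8,0.113,-0.46,-0.78,-0.096,0.236,-0.234],[0.8,0.113,-0.46,-0.78,-0.096,0.236,-0.234],[0.8,0.113,-0.46,-0.78,-0.096,0.236,-0.234],[0.8,0.113,-0.46,-0.78,-0.096,0.236,-0.234],[0.8,0.113,-0.46,-0.78,-0.096,0.236,-0.234],[0.8,0.113,-0.46,-0.78,-0.096,0.236,-0.234],[0.8,0.113,-0.46,-0.78,-0.096,0.236,-0.234],[0.8,0.113,-0.46,-0.78,-0.096,0.236,-0.234],[0.8,0.113,-0.46,-0.78,-0.096,0.236,-0.234],[0.8,0.113,-0.46,-0.78,-0.096,0.236,-0.234]])

```text
clock: 46.33
tcp_pos: [0.5753, -0.0434, 0.1961]
orientation: [-2.229, -2.205, 0.005]
contact_force: [0.1, 1.1, 0.6]
grip_width: 0.0683
```

>>> send_rows(deltas=[[0.8,0.8,0,0,0,0,-0.39],[0.8,0.8,0,0,0,0,-0.39],[0.8,0.8,0,0,0,0,-0.39],[0.8,0.8,0,0,0,0,-0.39],[0.8,0.8,0,0,0,0,-0.39],[0.8,0.8,0,0,0,0,-0.39],[0.8,0.8,0,0,0,0,-0.39],[0.8,0.8,0,0,0,0,-0.39],[0.8,0.8,0,0,0,0,-0.39],[0.8,0.8,0,0,0,0,-0.39],[0.8,0.8,0,0,0,0,-0.39]])

```text
clock: 47.25
tcp_pos: [0.5769, 0.0786, 0.1952]
orientation: [-0.544, -3.087, 0.003]
contact_force: [-0.7, -0.4, -0.4]
grip_width: 0.0685
```

Run:
```python
from h import *
st(); g=grab('top'); stones(g,[(200,213)],thr=95); stones(g,[(200,213)],thr=75)
im=np.array(g['pixels']).astype(int)
for k in (0,1):
    c=proj(g,(*bay(k),.052)).astype(int); m=(np.abs(im-im[c[1],c[0]]).max(2)<30).astype(np.uint8); n,l,s,cc=cv2.connectedComponentsWithStats(m,connectivity=4); i=l[c[1],c[0]]
    w=np.array([ray(g,q,.052)[:2] for q in np.argwhere(l==i)[:,::-1]])-HO; X=np.c_[w@HX,w@HY]; print(k,s[i,4],X.mean(0).round(4))
s=plan([((.51,.18,.2),Rt(105),.8),((.445,.30,.15),Rt(121.5,-20),.8)],settle=1)
```

```text
t 47.25 p [0.5769 0.0786 0.1952] q [-0.85  0.49  0.82  1.86 -0.42  0.98  1.38] F [-0.7 -0.4 -0.4] w 0.0685 y [ 0.342  0.94  -0.003] z [-0.008 -0.001 -1.   ]
95 293 [0.4172 0.3347] [418. 335.] [107.  43.] 31.3
75 184 [0.4181 0.3344] [417. 334.] [97. 35.] 32.1
0 300 [-0.0006 -0.0012]
1 283 [-0.0016  0.0836]
n 6 [0.8, 0.653, 0.48, -0.028, -0.0, -0.002, -0.196]  [0.51 0.18 0.2 ]
n 5 [0.8, 0.211, 0.885, 0.334, 0.016, 0.11, -0.091]  [0.445 0.3   0.15 ]
```

>>> send_rows(deltas=[[0.8,0.65,0.48,-0.03,0,0,-0.196],[0.8,0.65,0.48,-0.03,0,0,-0.196],[0.8,0.65,0.48,-0.03,0,0,-0.196],[0.8,0.65,0.48,-0.03,0,0,-0.196],[0.8,0.65,0.48,-0.03,0,0,-0.196],[0.8,0.65,0.48,-0.03,0,0,-0.196]])

```text
clock: 47.8
tcp_pos: [0.5097, 0.1802, 0.2009]
orientation: [0.416, -3.107, -0.002]
contact_force: [1.0, -0.2, 0.1]
grip_width: 0.0681
```

>>> send_rows(deltas=[[0.8,0.21,0.885,0.33,0.016,0.11,-0.091],[0.8,0.21,0.885,0.33,0.016,0.11,-0.091],[0.8,0.21,0.885,0.33,0.016,0.11,-0.091],[0.8,0.21,0.885,0.33,0.016,0.11,-0.091],[0.8,0.21,0.885,0.33,0.016,0.11,-0.091],[0.8,0.21,0.885,0.33,0.016,0.11,-0.091]])

```text
clock: 48.3
tcp_pos: [0.4446, 0.2999, 0.1506]
orientation: [0.759, -2.692, 0.135]
contact_force: [-0.3, -0.8, 0.2]
grip_width: 0.0684
```

Run:
```python
from h import *
st(); g=grab('top'); stones(g,[(200,213)],thr=95); stones(g,[(200,213)],thr=75)
s=plan([((.4175,.3347,.08),Rt(121.5,-40),.8),((.4175,.3347,.0195),Rt(121.5,-40),.8)])
```

```text
t 48.3 p [0.4446 0.2999 0.1506] q [-1.06  0.6   0.53  1.75 -0.31  1.24  1.72] F [-0.3 -0.8  0.2] w 0.0684 y [-0.522  0.853  0.001] z [-0.296 -0.181 -0.938]
95 1734 [0.4173 0.3585] [418. 347.] [188. 172.] 8.0
75 665 [0.415  0.3431] [418. 348.] [188. 164.] 143.7
n 5 [0.8, -0.135, 0.305, 0.459, 0.001, 0.11, -0.001]  [0.418 0.335 0.08 ]
n 4 [0.8, -0.259, 0.0, 0.309, -0.0, -0.0, 0.0]  [0.418 0.335 0.02 ]
```

>>> send_rows(deltas=[[0.8,-0.135,0.305,0.46,0,0.11,0],[0.8,-0.135,0.305,0.46,0,0.11,0],[0.8,-0.135,0.305,0.46,0,0.11,0],[0.8,-0.135,0.305,0.46,0,0.11,0],[0.8,-0.135,0.305,0.46,0,0.11,0],[0.8,-0.135,0.305,0.46,0,0.11,0]])

```text
clock: 48.85
tcp_pos: [0.4187, 0.3337, 0.0824]
orientation: [0.667, -2.372, 0.239]
contact_force: [0.2, 0.2, -0.8]
grip_width: 0.068
```

Run:
```python
from h import *
st(); s=plan([((.4175,.3347,.0195),Rt(121.5,-40),.8)])
save(grab('scene'),'pics/j.png',4,(150,140,290,240))
```

```text
t 48.85 p [0.4187 0.3337 0.0824] q [-1.01  0.87  0.45  1.55 -0.36  1.51  1.7 ] F [ 0.2  0.2 -0.8] w 0.068 y [-0.521  0.854  0.001] z [-0.546 -0.332 -0.769]
n 4 [0.8, -0.265, 0.009, 0.325, 0.001, 0.002, -0.0]  [0.418 0.335 0.02 ]
```

View pics/j.png

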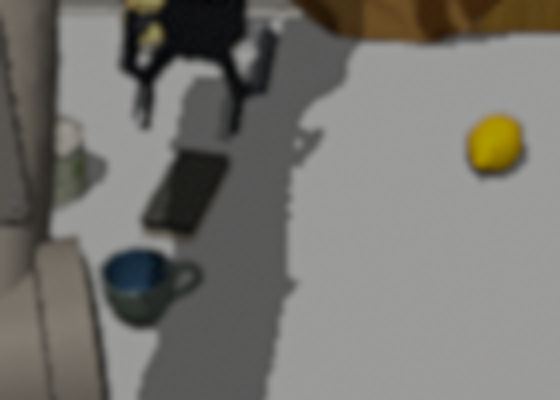

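Stone in place, straddled by the open fingers. Descend and grip.

>>> send_rows(deltas=[[0.8,-0.1,0,0.12,0,0,0],[0.8,-0.19,0.009,0.23,0,0,0],[0.8,-0.24,0.009,0.295,0,0,0],[0.8,-0.265,0.009,0.325,0,0,0],[0.8,-0.265,0.009,0.325,0,0,0],[0.4,-0.265,0.009,0.325,0,0,0],[0.4,-0.265,0.009,0.325,0,0,0],[0.4,-0.265,0.009,0.325,0,0,0],[0.4,-0.265,0.009,0.325,0,0,0],[0.4,-0.265,0.009,0.325,0,0,0]], squeeze=80)

```text
clock: 49.73
tcp_pos: [0.4166, 0.3369, 0.0199]
orientation: [0.673, -2.368, 0.238]
contact_force: [1.8, 0.0, 6.7]
grip_width: 0.0486
```

Run:
```python
from h import *
st()
M=cur(); c=np.array([.4175,.3347,.012]); y=M[:3,1]; c=c+y*(y@(M[:3,3]-c)); print(c)
Tts=np.linalg.inv(M)@stoneT(c[:2],.012,np.degrees(np.arctan2(y[1],y[0]))-90,'coarse'); np.save('tts.npy',Tts)
up=M.copy(); up[2,3]=.14
S=(.57,-.02); A=goal(Tstand(S,30,.11),Tts); B=goal(Tstand(S,30,.0565),Tts)
s=plan([wp(up,.4),wp(T([.49,.23,.15],Rt(110,-20)),.4),wp(T([.53,.10,.15],Rt(80,0)),.4),wp(A,.4),wp(B,.4)],settle=2)
```

```text
t 49.73 p [0.4166 0.3369 0.0199] q [-1.    0.96  0.43  1.55 -0.39  1.43  1.72] F [1.8 0.  6.7] w 0.0486 y [-0.524  0.852  0.004] z [-0.547 -0.333 -0.768]
[0.41624806 0.33673355 0.01201063]
n 5 [0.4, 0.513, 0.004, -0.615, 0.0, 0.0, 0.0]  [0.416 0.337 0.14 ]
n 6 [0.4, 0.011, -0.864, -0.082, -0.031, -0.11, 0.057]  [0.49 0.23 0.15]
n 8 [0.4, 0.043, -0.905, 0.016, -0.029, -0.108, 0.165]  [0.53 0.1  0.15]
n 12 [0.4, -0.368, -0.702, 0.264, 0.121, -0.261, 0.258]  [ 0.566 -0.013  0.11 ]
n 4 [0.4, 0.275, 0.0, 0.228, -0.0, 0.0, 0.0]  [ 0.566 -0.013  0.057]
```

>>> send_rows(deltas=[[0.4,0.1,0,-0.12,0,0,0],[0.4,0.3,0,-0.36,0,0,0],[0.4,0.51,0,-0.615,0,0,0],[0.4,0.51,0,-0.615,0,0,0],[0.4,0.51,0,-0.615,0,0,0]])

```text
clock: 50.15
tcp_pos: [0.4182, 0.3374, 0.1414]
orientation: [0.674, -2.373, 0.234]
contact_force: [0.9, -0.5, -4.5]
grip_width: 0.048
```

>>> send_rows(deltas=[[0.4,0.01,-0.864,-0.08,-0.031,-0.11,0.057],[0.4,0.01,-0.864,-0.08,-0.031,-0.11,0.057],[0.4,0.01,-0.864,-0.08,-0.031,-0.11,0.057],[0.4,0.01,-0.864,-0.08,-0.031,-0.11,0.057],[0.4,0.01,-0.864,-0.08,-0.031,-0.11,0.057],[0.4,0.01,-0.864,-0.08,-0.031,-0.11,0.057]])

```text
clock: 50.65
tcp_pos: [0.4885, 0.2288, 0.1464]
orientation: [0.483, -2.75, 0.087]
contact_force: [-0.3, 0.8, -3.4]
grip_width: 0.0484
```

>>> send_rows(deltas=[[0.4,0.04,-0.905,0.02,-0.029,-0.108,0.165],[0.4,0.04,-0.905,0.02,-0.029,-0.108,0.165],[0.4,0.04,-0.905,0.02,-0.029,-0.108,0.165],[0.4,0.04,-0.905,0.02,-0.029,-0.108,0.165],[0.4,0.04,-0.905,0.02,-0.029,-0.108,0.165],[0.4,0.04,-0.905,0.02,-0.029,-0.108,0.165],[0.4,0.04,-0.905,0.02,-0.029,-0.108,0.165],[0.4,0.04,-0.905,0.02,-0.029,-0.108,0.165]])

```text
clock: 51.32
tcp_pos: [0.5296, 0.1022, 0.1461]
orientation: [-0.261, -3.125, 0.004]
contact_force: [-0.6, -0.1, -3.4]
grip_width: 0.048
```

>>> send_rows(deltas=[[0.4,-0.368,-0.702,0.264,0.121,-0.261,0.258],[0.4,-0.368,-0.702,0.264,0.121,-0.261,0.258],[0.4,-0.368,-0.702,0.264,0.121,-0.261,0.258],[0.4,-0.368,-0.702,0.264,0.121,-0.261,0.258],[0.4,-0.368,-0.702,0.264,0.121,-0.261,0.258],[0.4,-0.368,-0.702,0.264,0.121,-0.261,0.258],[0.4,-0.368,-0.702,0.264,0.121,-0.261,0.258],[0.4,-0.368,-0.702,0.264,0.121,-0.261,0.258],[0.4,-0.368,-0.702,0.264,0.121,-0.261,0.258],[0.4,-0.368,-0.702,0.264,0.121,-0.261,0.258],[0.4,-0.368,-0.702,0.264,0.121,-0.261,0.258],[0.4,-0.368,-0.702,0.264,0.121,-0.261,0.258],[0.4,-0.368,-0.702,0.264,0.121,-0.261,0.258],[0.4,-0.368,-0.702,0.264,0.121,-0.261,0.258]])

```text
clock: 52.48
tcp_pos: [0.5659, -0.014, 0.1077]
orientation: [1.159, 2.021, -0.544]
contact_force: [0.2, -0.8, -2.7]
grip_width: 0.0481
```

Run:
```python
from h import *
st(); Tts=np.load('tts.npy'); print((cur()@Tts).round(3)); plan([wp(goal(Tstand((.57,-.02),30,.0555),Tts),.4)])
```

```text
t 52.48 p [ 0.5659 -0.014   0.1077] q [-1.4   1.2   1.29  2.21 -0.69  0.37  0.67] F [ 0.2 -0.8 -2.7] w 0.0481 y [ 0.864  0.504 -0.002] z [ 0.385 -0.663 -0.643]
[[ 0.004  0.866 -0.5    0.57 ]
 [-0.002  0.5    0.866 -0.021]
 [ 1.    -0.002  0.004  0.107]
 [ 0.     0.     0.     1.   ]]
n 4 [0.4, 0.267, 0.004, 0.219, -0.001, -0.001, 0.001]  [ 0.566 -0.013  0.056]
```

>>> send_rows(deltas=[[0.4,0.1,0,0.08,0,0,0],[0.4,0.19,0.004,0.155,0,0,0],[0.4,0.245,0.004,0.2,0,0,0],[0.4,0.267,0.004,0.219,0,0,0],[0.4,0.267,0.004,0.219,0,0,0],[0.4,0.275,0.004,0.225,0,0,0],[0.4,0.275,0.004,0.225,0,0,0],[0.4,0.275,0.004,0.225,0,0,0]])

```text
clock: 53.15
tcp_pos: [0.5662, -0.0132, 0.0547]
orientation: [1.157, 2.017, -0.546]
contact_force: [-0.6, 0.6, -1.9]
grip_width: 0.0476
```

Run:
```python
from h import *
st(); Tts=np.load('tts.npy'); P=cur()@Tts; print(P.round(4)); np.save('ps.npy',P)
```

```text
t 53.15 p [ 0.5662 -0.0132  0.0547] q [-1.36  1.26  1.18  2.21 -0.76  0.3   0.64] F [-0.6  0.6 -1.9] w 0.0476 y [ 0.864  0.504 -0.003] z [ 0.386 -0.665 -0.639]
[[ 1.900e-03  8.660e-01 -5.001e-01  5.702e-01]
 [ 2.100e-03  5.001e-01  8.660e-01 -2.000e-02]
 [ 1.000e+00 -2.700e-03 -8.000e-04  5.430e-02]
 [ 0.000e+00  0.000e+00  0.000e+00  1.000e+00]]
```

Slightly more down, then release and retreat.

>>> send_rows(deltas=[[0.4,0.006,0,0.005,0,0,0],[0.4,0.006,0,0.005,0,0,0],[0.4,0.006,0,0.005,0,0,0]])

```text
clock: 53.4
tcp_pos: [0.5665, -0.0136, 0.0546]
orientation: [1.156, 2.015, -0.546]
contact_force: [-2.4, 1.6, 5.7]
grip_width: 0.0477
```

>>> send_rows(deltas=[[0.75,0,0,0,0,0,0],[0.75,0,0,0,0,0,0],[0.75,0,0,0,0,0,0],[0.75,0,0,0,0,0,0],[0.75,0,0,-0.15,0,0,0],[0.75,0,0,-0.35,0,0,0],[0.75,0,0,-0.6,0,0,0],[0.75,0,0,-0.85,0,0,0],[0.75,0,0,-0.85,0,0,0]])

```text
clock: 54.15
tcp_pos: [0.5177, 0.0772, 0.1374]
orientation: [1.149, 2.019, -0.539]
contact_force: [0.5, 0.8, -0.5]
grip_width: 0.0639
```

Run:
```python
from h import *
st(); f=grab('scene')
P=np.load('ps.npy'); im=np.array(f['pixels']).astype(int)
for z in (.1,.06,.02):
    q=proj(f,(*(P[:2,3]),z)).astype(int); print(z,q,[int(im[q[1],q[0]+k].mean()) for k in (-6,-3,-1,1,3,6)])
plan([((.545,-.003,.25),Rt(30,0),.75)],settle=1)
```

```text
t 54.15 p [0.5177 0.0772 0.1374] q [-1.64  1.26  1.41  2.2  -0.65  0.59  0.55] F [ 0.5  0.8 -0.5] w 0.0639 y [0.86  0.511 0.001] z [ 0.393 -0.661 -0.639]
0.1 [302 192] [156, 97, 52, 111, 146, 154]
0.06 [301 202] [157, 64, 34, 91, 99, 155]
0.02 [300 211] [157, 63, 33, 91, 92, 86]
n 9 [0.75, -0.931, -0.109, -0.07, 0.001, 0.279, 0.003]  [ 0.545 -0.003  0.25 ]
```

>>> send_rows(deltas=[[0.75,-0.5,0,-0.4,0,0.1,0],[0.75,-0.5,0,-0.4,0,0.1,0],[0.75,-0.5,0,-0.4,0,0.15,0],[0.75,-0.93,-0.11,-0.07,0,0.279,0],[0.75,-0.93,-0.11,-0.07,0,0.279,0],[0.75,-0.93,-0.11,-0.07,0,0.279,0],[0.75,-0.93,-0.11,-0.07,0,0.279,0],[0.75,-0.93,-0.11,-0.07,0,0.279,0],[0.75,-0.93,-0.11,-0.07,0,0.279,0],[0.75,-0.93,-0.11,-0.07,0,0.279,0]])

```text
clock: 55.03
tcp_pos: [0.5439, -0.0105, 0.2484]
orientation: [1.575, 2.718, -0.005]
contact_force: [0.5, 0.0, -0.6]
grip_width: 0.0639
```

>>> send_rows(deltas=[[0.75,-0.98,0.08,0.2,0,0.251,0],[0.75,-0.98,0.08,0.2,0,0.251,0],[0.75,-0.98,0.08,0.2,0,0.251,0],[0.75,-0.98,0.08,0.2,0,0.251,0],[0.75,-0.98,0.08,0.2,0,0.251,0],[0.75,-0.98,0.08,0.2,0,0.251,0],[0.75,-0.98,0.08,0.2,0,0.251,0],[0.75,-0.98,0.08,0.2,0,0.251,0],[0.75,-0.98,0.08,0.2,0,0.251,0]])

```text
clock: 55.78
tcp_pos: [0.6265, -0.1275, 0.2109]
orientation: [-1.204, -2.077, -0.487]
contact_force: [-1.0, -0.3, -1.6]
grip_width: 0.064
```

Run:
```python
from h import *
st()
C=np.load('ps.npy')[:2,3];G=Rt(30,-45)
s=plan([((np.r_[C,.055]-G[:,2]*.1),G,.75),(np.r_[C,.055]+G[:,2]*.003,G,.75)],settle=1)
```

```text
t 55.78 p [ 0.6265 -0.1275  0.2109] q [-0.03  0.91  0.68  1.3  -0.82  1.89  1.24] F [-1.  -0.3 -1.6] w 0.064 y [ 0.865  0.502 -0.016] z [-0.368  0.612 -0.7  ]
n 4 [0.75, -0.169, 0.043, 0.638, -0.004, -0.003, -0.003]  [ 0.606 -0.081  0.126]
n 4 [0.75, -0.001, 0.0, 0.687, -0.0, -0.0, 0.0]  [ 0.569 -0.018  0.053]
```

>>> send_rows(deltas=[[0.75,-0.169,0.043,0.64,-0.004,0,-0.003],[0.75,-0.169,0.043,0.64,-0.004,0,-0.003],[0.75,-0.169,0.043,0.64,-0.004,0,-0.003],[0.75,-0.169,0.043,0.64,-0.004,0,-0.003],[0.75,-0.169,0.043,0.64,-0.004,0,-0.003],[0.75,-0.169,0.043,0.64,-0.004,0,-0.003]])

```text
clock: 56.28
tcp_pos: [0.6088, -0.0804, 0.1336]
orientation: [-1.199, -2.1, -0.51]
contact_force: [-0.4, -1.0, 0.3]
grip_width: 0.0644
```

>>> send_rows(deltas=[[0.75,0,0,0.2,0,0,0],[0.75,0,0,0.4,0,0,0],[0.75,0,0,0.55,0,0,0],[0.75,0,0,0.64,0,0,0],[0.75,0,0,0.687,0,0,0],[0.75,0,0,0.687,0,0,0]])

```text
clock: 56.78
tcp_pos: [0.5724, -0.0171, 0.0603]
orientation: [-1.199, -2.097, -0.513]
contact_force: [0.3, 0.2, -0.1]
grip_width: 0.0641
```

Run:
```python
from h import *
st()
```

```text
t 56.78 p [ 0.5724 -0.0171  0.0603] q [-0.17  0.96  0.6   1.62 -0.92  1.56  1.37] F [ 0.3  0.2 -0.1] w 0.0641 y [0.864 0.503 0.012] z [-0.349  0.617 -0.706]
```

>>> send_rows(deltas=[[0.4,0,0,0,0,0,0],[0.4,0,0,0,0,0,0],[0.4,0,0,0,0,0,0],[0.4,0,0,0,0,0,0],[0.4,0,0,0,0,0,0]], squeeze=80)

```text
clock: 57.2
tcp_pos: [0.5731, -0.0194, 0.0616]
orientation: [-1.202, -2.098, -0.514]
contact_force: [-1.3, -2.7, 6.0]
grip_width: 0.0488
```

```bash
python3 -c "
from h import *
after_regrasp(-1)"
```

```text
t 57.2 p [ 0.5731 -0.0194  0.0616] q [-0.17  0.95  0.61  1.62 -0.92  1.56  1.37] F [-1.3 -2.7  6. ] w 0.0488 y [0.865 0.501 0.013] z [-0.346  0.617 -0.707]
[ 0.57269264 -0.01850736  0.05503777] [-0.004  -0.      0.0053]
n 4 [0.4, 0.589, 0.011, -0.589, 0.0, 0.0, 0.0]  [ 0.573 -0.019  0.187]
n 10 [0.4, -0.014, -0.629, -0.235, -0.079, -0.242, 0.202]  [ 0.504 -0.09   0.209]
n 10 [0.4, -0.528, -0.386, 0.386, 0.079, -0.241, 0.193]  [ 0.436 -0.16   0.151]
n 4 [0.4, 0.424, -0.001, 0.425, 0.0, -0.0, -0.001]  [ 0.436 -0.16   0.061]
```

>>> send_rows(deltas=[[0.4,0.1,0,-0.1,0,0,0],[0.4,0.3,0,-0.3,0,0,0],[0.4,0.5,0.01,-0.5,0,0,0],[0.4,0.59,0.01,-0.59,0,0,0],[0.4,0.59,0.01,-0.59,0,0,0]])

```text
clock: 57.62
tcp_pos: [0.575, -0.02, 0.1903]
orientation: [-1.203, -2.105, -0.518]
contact_force: [0.3, -0.4, -3.6]
grip_width: 0.0489
```

>>> send_rows(deltas=[[0.4,-0.015,-0.63,-0.235,-0.079,-0.242,0.202],[0.4,-0.015,-0.63,-0.235,-0.079,-0.242,0.202],[0.4,-0.015,-0.63,-0.235,-0.079,-0.242,0.202],[0.4,-0.015,-0.63,-0.235,-0.079,-0.242,0.202],[0.4,-0.015,-0.63,-0.235,-0.079,-0.242,0.202],[0.4,-0.015,-0.63,-0.235,-0.079,-0.242,0.202],[0.4,-0.015,-0.63,-0.235,-0.079,-0.242,0.202],[0.4,-0.015,-0.63,-0.235,-0.079,-0.242,0.202],[0.4,-0.015,-0.63,-0.235,-0.079,-0.242,0.202],[0.4,-0.015,-0.63,-0.235,-0.079,-0.242,0.202]])

```text
clock: 58.45
tcp_pos: [0.5034, -0.086, 0.2065]
orientation: [-2.36, -2.066, 0.004]
contact_force: [0.8, -0.2, -3.2]
grip_width: 0.0487
```

Run:
```python
from h import *
st()
```

```text
t 58.45 p [ 0.5034 -0.086   0.2065] q [-0.87  0.52  1.24  2.03 -0.59  1.02  0.53] F [ 0.8 -0.2 -3.2] w 0.0487 y [ 0.991 -0.132 -0.005] z [-0.005  0.002 -1.   ]
```

>>> send_rows(deltas=[[0.4,-0.53,-0.386,0.386,0.079,-0.241,0.193],[0.4,-0.53,-0.386,0.386,0.079,-0.241,0.193],[0.4,-0.53,-0.386,0.386,0.079,-0.241,0.193],[0.4,-0.53,-0.386,0.386,0.079,-0.241,0.193],[0.4,-0.53,-0.386,0.386,0.079,-0.241,0.193],[0.4,-0.53,-0.386,0.386,0.079,-0.241,0.193],[0.4,-0.53,-0.386,0.386,0.079,-0.241,0.193],[0.4,-0.53,-0.386,0.386,0.079,-0.241,0.193],[0.4,-0.53,-0.386,0.386,0.079,-0.241,0.193],[0.4,-0.53,-0.386,0.386,0.079,-0.241,0.193],[0.4,-0.53,-0.386,0.386,0.079,-0.241,0.193],[0.4,-0.53,-0.386,0.386,0.079,-0.241,0.193]])

```text
clock: 59.45
tcp_pos: [0.4344, -0.16, 0.1503]
orientation: [2.458, 1.028, -1.011]
contact_force: [0.7, -0.2, -2.9]
grip_width: 0.0489
```

Run:
```python
from h import *
st(); Tts=np.load('tts.npy'); print((cur()@Tts).round(3))
s=plan([wp(goal(fineT(-1,.055),Tts),.4)],settle=1)
```

```text
t 59.45 p [ 0.4344 -0.16    0.1503] q [-0.91  1.18  1.37  1.95 -0.44  1.23 -0.1 ] F [ 0.7 -0.2 -2.9] w 0.0489 y [ 0.711 -0.703 -0.002] z [-0.495 -0.499 -0.711]
[[ 0.712  0.702  0.002  0.43 ]
 [ 0.702 -0.712  0.005 -0.165]
 [ 0.005 -0.002 -1.     0.149]
 [ 0.     0.     0.     1.   ]]
n 4 [0.4, 0.448, 0.009, 0.442, -0.001, -0.002, 0.0]  [ 0.436 -0.16   0.056]
```

>>> send_rows(deltas=[[0.4,0.15,0.005,0.14,0,0,0],[0.4,0.3,0.009,0.29,0,0,0],[0.4,0.41,0.009,0.4,0,0,0],[0.4,0.448,0.009,0.442,0,-0.002,0],[0.4,0.448,0.009,0.442,0,-0.002,0],[0.4,0.448,0.009,0.442,0,-0.002,0]])

```text
clock: 59.95
tcp_pos: [0.4369, -0.1596, 0.0567]
orientation: [2.448, 1.026, -1.02]
contact_force: [0.5, -0.9, -3.4]
grip_width: 0.0484
```

Run:
```python
from h import *
st(); Tts=np.load('tts.npy'); print((cur()@Tts).round(3))
s=plan([wp(goal(fineT(-1,.0405),Tts),.4)],settle=1)
```

```text
t 59.95 p [ 0.4369 -0.1596  0.0567] q [-0.87  1.29  1.24  1.95 -0.55  1.14 -0.15] F [ 0.5 -0.9 -3.4] w 0.0484 y [ 0.713 -0.701 -0.   ] z [-0.498 -0.506 -0.704]
[[ 0.711  0.704 -0.003  0.432]
 [ 0.704 -0.711 -0.003 -0.164]
 [-0.004 -0.    -1.     0.056]
 [ 0.     0.     0.     1.   ]]
n 2 [0.4, 0.068, -0.002, 0.076, -0.0, 0.001, 0.0]  [ 0.436 -0.16   0.041]
```

>>> send_rows(deltas=[[0.4,0.03,0,0.04,0,0,0],[0.4,0.055,0,0.063,0,0,0],[0.4,0.066,0,0.074,0,0,0],[0.4,0.07,0,0.079,0,0,0],[0.4,0.07,0,0.079,0,0,0]])

```text
clock: 60.37
tcp_pos: [0.4364, -0.1601, 0.0417]
orientation: [2.446, 1.025, -1.022]
contact_force: [-0.1, 7.4, 11.6]
grip_width: 0.0486
```

>>> send_rows(deltas=[[0.4,-0.004,0,-0.004,0,0,0],[0.75,-0.004,0,-0.004,0,0,0],[0.75,-0.004,0,-0.004,0,0,0],[0.75,-0.004,0,-0.004,0,0,0],[0.75,-0.004,0,-0.004,0,0,0],[0.75,0,0,-0.15,0,0,0],[0.75,0,0,-0.35,0,0,0],[0.75,0,0,-0.6,0,0,0],[0.75,0,0,-0.8,0,0,0],[0.75,0,0,-0.8,0,0,0]])

```text
clock: 61.2
tcp_pos: [0.5009, -0.0973, 0.1271]
orientation: [2.443, 1.031, -1.012]
contact_force: [1.6, -0.8, 0.4]
grip_width: 0.0639
```

Run:
```python
from h import *
st(); g=grab('top'); im=np.array(g['pixels']).astype(int)
for k in (-1,0,1):
    c=proj(g,(*bay(k),.052)).astype(int); m=(np.abs(im-im[c[1],c[0]]).max(2)<30).astype(np.uint8); n,l,s,cc=cv2.connectedComponentsWithStats(m,connectivity=4); i=l[c[1],c[0]]
    w=np.array([ray(g,q,.052)[:2] for q in np.argwhere(l==i)[:,::-1]])-HO; X=np.c_[w@HX,w@HY]; print(k,s[i,4],X.mean(0).round(4))
save(grab('scene'),'pics/k.png',4,(270,190,430,300))
# pad
f=grab('scene')
```

```text
t 61.2 p [ 0.5009 -0.0973  0.1271] q [-0.93  1.25  1.32  1.78 -0.48  1.36 -0.22] F [ 1.6 -0.8  0.4] w 0.0639 y [ 0.718 -0.696  0.004] z [-0.491 -0.51  -0.706]
-1 301 [-0.0013 -0.0866]
0 283 [-0.0056  0.0166]
1 283 [-0.0016  0.0836]
```

View pics/k.png

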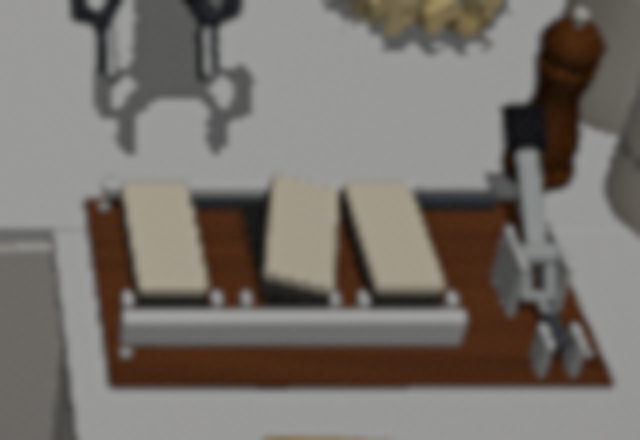

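Run:
```python
from h import *
g=grab('top'); im=np.array(g['pixels']).astype(int)
c=proj(g,(*(HO+HY*.0166),.052)).astype(int); m=(np.abs(im-im[c[1],c[0]]).max(2)<30).astype(np.uint8); n,l,s,cc=cv2.connectedComponentsWithStats(m,connectivity=4); i=l[c[1],c[0]]
w=np.array([ray(g,q,.052)[:2] for q in np.argwhere(l==i)[:,::-1]])-HO; X=np.c_[w@HX,w@HY]; print(im[c[1],c[0]],s[i],cv2.boxPoints(cv2.minAreaRect((X*1000).astype(np.float32))).round(1), cv2.minAreaRect((X*1000).astype(np.float32)))
for k in (-1,1):
    c=proj(g,(*bay(k),.052)).astype(int); print(k,im[c[1],c[0]])
save(g,'pics/l.png',9,(310,150,390,215))
```

```text
[200 191 165] [334 180  22  27 280] [[-61.    8.2]
 [ 39.2 -15.7]
 [ 49.1  25.6]
 [-51.2  49.6]] ((-5.971752166748047, 16.934188842773438), (42.508426666259766, 103.071533203125), 76.5522232055664)
-1 [201 196 169]
1 [201 194 168]
```

View pics/l.png

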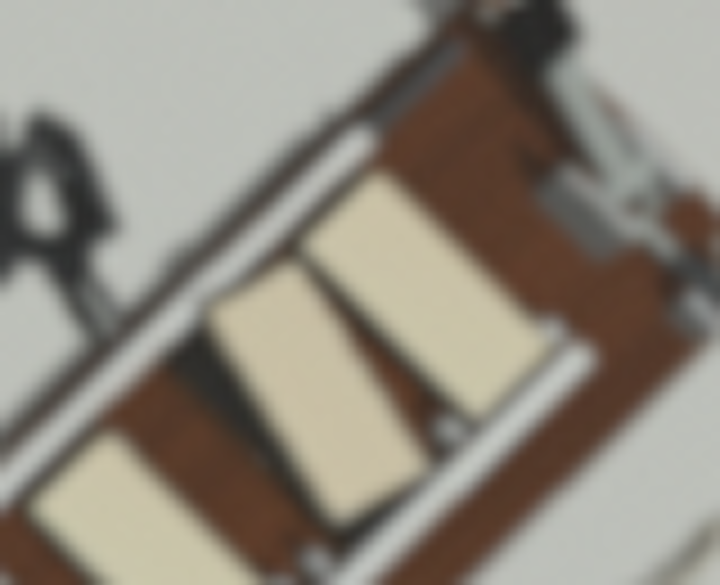

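Run:
```python
from h import *
st()
G=HO+HX*.0215+HY*.0112; print(G)
s=plan([((*G,.14),Rt(-58.9),.68),((*G,.041),Rt(-58.9),.68)])
```

```text
t 61.4 p [ 0.4946 -0.0999  0.123 ] q [-0.92  1.25  1.32  1.79 -0.48  1.35 -0.22] F [ 0.1 -0.7 -0.3] w 0.0641 y [ 0.712 -0.702 -0.002] z [-0.501 -0.506 -0.702]
[ 0.48339583 -0.24928394]
n 9 [0.68, -0.616, 0.646, 0.462, 0.031, 0.251, 0.075]  [ 0.483 -0.249  0.14 ]
n 5 [0.68, 0.0, 0.001, 0.66, -0.0, -0.0, 0.0]  [ 0.483 -0.249  0.041]
```

>>> send_rows(deltas=[[0.68,-0.616,0.646,0.462,0.031,0.251,0.075],[0.68,-0.616,0.646,0.462,0.031,0.251,0.075],[0.68,-0.616,0.646,0.462,0.031,0.251,0.075],[0.68,-0.616,0.646,0.462,0.031,0.251,0.075],[0.68,-0.616,0.646,0.462,0.031,0.251,0.075],[0.68,-0.616,0.646,0.462,0.031,0.251,0.075],[0.68,-0.616,0.646,0.462,0.031,0.251,0.075],[0.68,-0.616,0.646,0.462,0.031,0.251,0.075],[0.68,-0.616,0.646,0.462,0.031,0.251,0.075],[0.68,-0.616,0.646,0.462,0.031,0.251,0.075]])

```text
clock: 62.23
tcp_pos: [0.4849, -0.2478, 0.1397]
orientation: [-3.024, -0.849, 0.003]
contact_force: [-0.1, -0.2, -0.4]
grip_width: 0.0581
```

Run:
```python
from h import *
st(); G=HO+HX*.0215+HY*.0112
s=plan([((*G,.062),Rt(-58.9),.68),((*G,.041),Rt(-58.9),.68)])
```

```text
t 62.23 p [ 0.4849 -0.2478  0.1397] q [-0.48  0.77  1.24  2.01 -0.87  1.03  0.16] F [-0.1 -0.2 -0.4] w 0.0581 y [ 0.52  -0.854 -0.001] z [-0.002  0.    -1.   ]
n 4 [0.68, -0.013, 0.004, 0.518, -0.0, 0.0, 0.001]  [ 0.483 -0.249  0.062]
n 3 [0.68, 0.0, 0.0, 0.14, -0.0, 0.0, 0.0]  [ 0.483 -0.249  0.041]
```

>>> send_rows(deltas=[[0.68,-0.013,0.004,0.25,0,0,0],[0.68,-0.013,0.004,0.42,0,0,0],[0.68,-0.013,0.004,0.5,0,0,0],[0.68,-0.013,0.004,0.518,0,0,0],[0.68,-0.013,0.004,0.518,0,0,0]])

```text
clock: 62.65
tcp_pos: [0.4837, -0.2497, 0.0622]
orientation: [-3.024, -0.849, 0.002]
contact_force: [0.0, 0.6, 0.0]
grip_width: 0.0584
```

>>> send_rows(deltas=[[0.68,0,0,0.03,0,0,0],[0.68,0,0,0.06,0,0,0],[0.68,0,0,0.08,0,0,0]])

```text
clock: 62.9
tcp_pos: [0.4841, -0.2503, 0.0513]
orientation: [3.025, 0.846, 0.004]
contact_force: [-0.0, 0.1, 0.6]
grip_width: 0.0582
```

Run:
```python
from h import *
st(); f=grab('scene'); save(f,'pics/m.png',6,(300,205,390,280))
```

```text
t 62.9 p [ 0.4841 -0.2503  0.0513] q [-0.38  0.86  1.07  2.06 -1.02  0.9   0.26] F [-0.   0.1  0.6] w 0.0582 y [ 0.519 -0.855  0.001] z [ 0.002  0.    -1.   ]
```

View pics/m.png

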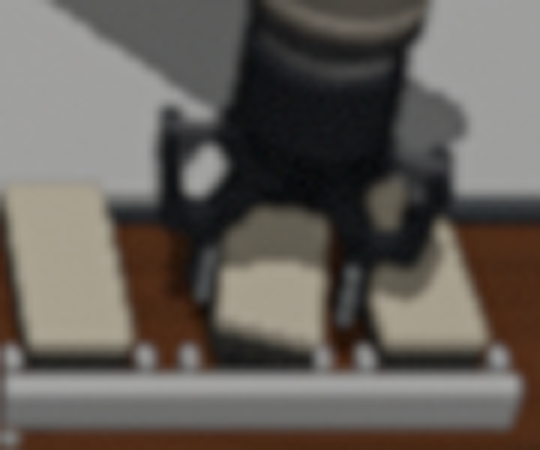

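>>> send_rows(deltas=[[0.68,0,0,0.03,0,0,0],[0.68,0,0,0.055,0,0,0],[0.68,0,0,0.07,0,0,0],[0.68,0,0,0.07,0,0,0]])

```text
clock: 63.28
tcp_pos: [0.4833, -0.2501, 0.04]
orientation: [-3.025, -0.845, -0.002]
contact_force: [-0.3, 1.2, 0.0]
grip_width: 0.0581
```

>>> send_rows(deltas=[[0.4,0,0,0,0,0,0],[0.4,0,0,0,0,0,0],[0.4,0,0,0,0,0,0],[0.4,0,0,0,0,0,0],[0.4,0,0,0,0,0,0]], squeeze=80)

```text
clock: 63.7
tcp_pos: [0.4831, -0.2495, 0.0407]
orientation: [-3.023, -0.845, -0.002]
contact_force: [-2.3, 3.6, 5.6]
grip_width: 0.0485
```

Run:
```python
from h import *
st(); M=cur()
c=np.r_[HO+HX*(-.006)+HY*.0178,.041]; y=M[:3,1]; c=c+y*(y@(M[:3,3]-c)); az=np.degrees(np.arctan2(y[1],y[0]))+90; print(c,az)
Tts=np.linalg.inv(M)@stoneT(c[:2],.041,az,'fine'); np.save('tts.npy',Tts)
U=M.copy(); U[2,3]+=.025
plan([wp(U,.4),wp(goal(fineT(0,.066),Tts),.4)])
```

```text
t 63.7 p [ 0.4831 -0.2495  0.0407] q [-0.37  0.87  1.05  2.06 -1.04  0.88  0.28] F [-2.3  3.6  5.6] w 0.0485 y [ 0.518 -0.855 -0.002] z [ 0.001  0.003 -1.   ]
[ 0.50760424 -0.23466323  0.04099993] 31.22742482258974
n 3 [0.4, 0.0, -0.0, -0.167, 0.0, 0.0, 0.0]  [ 0.483 -0.25   0.066]
n 4 [0.4, -0.055, -0.067, 0.0, 0.0, -0.0, -0.075]  [ 0.471 -0.245  0.066]
```

>>> send_rows(deltas=[[0.4,0,0,-0.06,0,0,0],[0.4,0,0,-0.13,0,0,0],[0.4,0,0,-0.167,0,0,0],[0.4,0,0,-0.167,0,0,0]])

```text
clock: 64.03
tcp_pos: [0.4844, -0.251, 0.0672]
orientation: [3.024, 0.845, 0.005]
contact_force: [0.1, -0.5, -3.4]
grip_width: 0.0489
```

>>> send_rows(deltas=[[0.4,-0.03,-0.03,0,0,0,-0.038],[0.4,-0.055,-0.067,0,0,0,-0.075],[0.4,-0.055,-0.067,0,0,0,-0.075],[0.4,-0.055,-0.067,0,0,0,-0.075],[0.4,-0.055,-0.067,0,0,0,-0.075]])

```text
clock: 64.45
tcp_pos: [0.4719, -0.246, 0.0656]
orientation: [2.907, 1.191, 0.003]
contact_force: [-0.7, -0.1, -3.7]
grip_width: 0.0489
```

```bash
cat >> h.py <<'E'
def seat(g,ks=(-1,0,1),z=.052):
    im=np.array(g['pixels']).astype(int); white=((np.abs(im-np.array([201,194,168])).max(2)<32)).astype(np.uint8)
    n,l,s,cc=cv2.connectedComponentsWithStats(white,connectivity=4)
    for k in ks:
        c=proj(g,(*bay(k),z)).astype(int); 
        ids=set(l[c[1]-6:c[1]+7,c[0]-6:c[0]+7].ravel())-{0}
        for i in ids:
            if s[i,4]<40: continue
            w=np.array([ray(g,q,z)[:2] for q in np.argwhere(l==i)[:,::-1]])-HO; X=np.c_[w@HX,w@HY]; e=np.linalg.eigh(np.cov(X.T))[1][:,1]
            print(k,s[i,4],X.mean(0).round(4),'min',X.min(0).round(3),'max',X.max(0).round(3),'yaw',np.degrees(np.arctan(e[1]/e[0])).round(1))
E
python3 - <<'E'
from h import *
st(); g=grab('top'); seat(g); Tts=np.load('tts.npy'); print((cur()@Tts)[:3].round(3)); plan([wp(goal(fineT(0,.0405),Tts),.4)])
E
```

```text
t 64.45 p [ 0.4719 -0.246   0.0656] q [-0.39  0.79  1.06  2.08 -0.95  0.87  0.45] F [-0.7 -0.1 -3.7] w 0.0489 y [ 0.702 -0.712  0.001] z [ 0.002  0.001 -1.   ]
-1 122 [ 0.028  -0.0891] min [ 0.    -0.108] max [ 0.049 -0.065] yaw 33.9
[[ 0.712  0.702  0.002  0.492]
 [ 0.702 -0.712 -0.002 -0.226]
 [-0.     0.003 -1.     0.066]]
n 3 [0.4, -0.002, -0.009, 0.169, 0.001, 0.0, -0.001]  [ 0.471 -0.245  0.04 ]
```

>>> send_rows(deltas=[[0.4,0,-0.009,0.08,0,0,0],[0.4,0,-0.009,0.13,0,0,0],[0.4,0,-0.009,0.155,0,0,0],[0.4,0,-0.009,0.166,0,0,0],[0.4,0,-0.009,0.166,0,0,0]])

```text
clock: 64.92
tcp_pos: [0.4702, -0.2452, 0.0409]
orientation: [-2.905, -1.193, -0.003]
contact_force: [-2.5, 2.9, 8.6]
grip_width: 0.0487
```

Run:
```python
from h import *
st(); f=grab('scene'); im=np.array(f['pixels']).astype(int)
# end-face/front edge visible in scene: whitish region of middle stone +x part
white=((im.min(2)>105)&(im[...,0]-im[...,2]>12)&(im[...,0]-im[...,2]<45)).astype(np.uint8)
c=proj(f,(*(HO+HX*.045),.052)).astype(int); n,l,s,cc=cv2.connectedComponentsWithStats(white,connectivity=4); i=l[c[1],c[0]]; print(c,im[c[1],c[0]],i,s[i])
if i and s[i,4]<2000:
    w=np.array([ray(f,q,.052)[:2] for q in np.argwhere(l==i)[:,::-1]])-HO; X=np.c_[w@HX,w@HY]; print(X.mean(0),X.min(0),X.max(0))
```

```text
t 64.92 p [ 0.4702 -0.2452  0.0409] q [-0.36  0.82  1.01  2.09 -1.    0.83  0.49] F [-2.5  2.9  8.6] w 0.0487 y [ 0.703 -0.711 -0.   ] z [ 0.002  0.002 -1.   ]
[342 258] [167 159 143] 74 [334 251  18  12 162]
[ 0.03843439 -0.00042289] [ 0.01446842 -0.0259761 ] [0.05802178 0.02201483]
```

>>> send_rows(deltas=[[0.7,0,0,-0.003,0,0,0],[0.7,0,0,-0.003,0,0,0],[0.7,0,0,-0.003,0,0,0],[0.7,0,0,-0.003,0,0,0],[0.7,0,0,-0.1,0,0,0],[0.7,0,0,-0.3,0,0,0],[0.7,0,0,-0.6,0,0,0],[0.7,0,0,-0.9,0,0,0],[0.7,0,0,-0.9,0,0,0]])

```text
clock: 65.72
tcp_pos: [0.4721, -0.2475, 0.1811]
orientation: [2.901, 1.192, 0.01]
contact_force: [0.3, -0.7, -0.1]
grip_width: 0.0597
```

Run:
```python
from h import *
st(); plan([((.56,-.08,.22),Rt(-45),.3),((.60,.0,.22),Rt(-45),.3)])
```

```text
t 65.72 p [ 0.4721 -0.2475  0.1811] q [-0.52  0.66  1.28  2.01 -0.75  1.04  0.32] F [ 0.3 -0.7 -0.1] w 0.0597 y [ 0.703 -0.711  0.008] z [ 0.008 -0.003 -1.   ]
n 7 [0.3, 1.203, -0.38, -0.258, 0.002, -0.001, -0.002] !!!TOO FAR [ 0.56 -0.08  0.22]
n 5 [0.3, 0.565, -0.188, -0.0, 0.0, -0.0, 0.0]  [ 0.6  -0.    0.22]
```

Clear the view, close the fingers (for pressing the lever later), and check all three stones from both cameras.

>>> send_rows(deltas=[[0,1.0,-0.3,-0.25,0,0,0],[0,1.0,-0.3,-0.25,0,0,0],[0,1.0,-0.3,-0.25,0,0,0],[0,1.0,-0.3,-0.25,0,0,0],[0,1.0,-0.3,-0.25,0,0,0],[0,1.0,-0.3,-0.25,0,0,0]])

```text
clock: 66.22
tcp_pos: [0.5464, -0.1052, 0.2132]
orientation: [2.901, 1.204, 0.002]
contact_force: [-0.4, -0.2, -0.1]
grip_width: 0.0001
```

>>> send_rows(deltas=[[0,0.75,-0.25,0,0,0,0],[0,0.75,-0.25,0,0,0,0],[0,0.75,-0.25,0,0,0,0],[0,0.75,-0.25,0,0,0,0],[0,0.75,-0.25,0,0,0,0]])

```text
clock: 66.63
tcp_pos: [0.5988, -0.0009, 0.2127]
orientation: [2.903, 1.199, 0.0]
contact_force: [-0.9, -1.3, 0.6]
grip_width: -0.0001
```

```bash
cat >> h.py <<'E'
def seat2(f,z=.052):
    im=np.array(f['pixels']).astype(int); white=((im.min(2)>105)&(im[...,0]-im[...,2]>12)&(im[...,0]-im[...,2]<45)).astype(np.uint8)
    n,l,s,cc=cv2.connectedComponentsWithStats(white,connectivity=4)
    for k in (-1,0,1):
        c=proj(f,(*bay(k),z)).astype(int); i=l[c[1],c[0]]
        if i==0 or s[i,4]>2000: print(k,'?',s[i] if i else 0,im[c[1],c[0]]); continue
        w=np.array([ray(f,q,z)[:2] for q in np.argwhere(l==i)[:,::-1]])-HO; X=np.c_[w@HX,w@HY]; e=np.linalg.eigh(np.cov(X.T))[1][:,1]
        print('sc',k,s[i,4],X.mean(0).round(4),X.min(0).round(3),X.max(0).round(3),'yaw',np.degrees(np.arctan(e[1]/e[0])).round(1))
E
python3 - <<'E'
from h import *
st(); g=grab('top'); seat(g); f=grab('scene'); seat2(f)
# lever pad: dark blob in both views, triangulate
for n,F in (('top',g),('scene',f)):
    hsv=cv2.cvtColor(np.array(F['pixels']),cv2.COLOR_RGB2HSV).astype(int)
    m=((hsv[...,2]<60)&(hsv[...,1]<90)).astype(np.uint8); k,l,s,c=cv2.connectedComponentsWithStats(m)
    e=proj(F,(*(HO+HX*(-.03)+HY*.185),.11))
    print(n,'exp',e,[(s[i].tolist(),c[i].round(1).tolist()) for i in range(1,k) if np.hypot(*(c[i]-e))<30 and s[i,4]>15])
E
```

```text
t 66.63 p [ 0.5988 -0.0009  0.2127] q [-0.93  0.78  1.32  1.83 -0.81  1.21 -0.14] F [-0.9 -1.3  0.6] w -0.0001 y [ 0.706 -0.708  0.   ] z [ 0. -0. -1.]
-1 302 [-0.0015 -0.0865] min [-0.053 -0.108] max [ 0.049 -0.065] yaw 0.2
0 315 [ 0.0004 -0.0023] min [-0.052 -0.026] max [0.051 0.02 ] yaw -0.5
1 302 [-0.0017  0.0823] min [-0.053  0.06 ] max [0.05  0.107] yaw -0.0
sc -1 441 [ 0.0059 -0.0877] [-0.053 -0.112] [ 0.058 -0.062] yaw -0.1
sc 0 437 [ 0.0059 -0.0038] [-0.049 -0.028] [0.058 0.02 ] yaw -0.2
sc 1 433 [0.0025 0.0817] [-0.054  0.057] [0.054 0.106] yaw 0.2
top exp [374.36293524 156.41002618] [([354, 129, 12, 15, 96], [358.8, 136.3]), ([364, 149, 9, 13, 57], [368.3, 154.3])]
scene exp [403.94366264 226.11463067] [([396, 215, 10, 14, 106], [400.8, 221.4]), ([375, 239, 25, 6, 62], [385.7, 240.2])]
```

Run:
```python
from h import *
g=grab('top');f=grab('scene')
def line(F,uv):
    d=F['R'].T@np.linalg.solve(F['K'],[uv[0],uv[1],1.]); return -F['R'].T@F['t'],d/np.linalg.norm(d)
for a,b in (((368.3,154.3),(400.8,221.4)),((369,152.5),(400.8,219))):
    c1,d1=line(g,a);c2,d2=line(f,b); s=np.linalg.lstsq(np.c_[d1,-d2],c2-c1,rcond=None)[0]; p=(c1+d1*s[0]+c2+d2*s[1])/2
    w=p[:2]-HO; print(p.round(4),'gap',np.linalg.norm(c1+d1*s[0]-c2-d2*s[1]).round(4),'holder',(w@HX).round(4),(w@HY).round(4))
# hinge/cheeks bright parts in top: list bright blobs in lever region
hsv=cv2.cvtColor(np.array(g['pixels']),cv2.COLOR_RGB2HSV).astype(int)
m=((hsv[...,2]>110)&(hsv[...,1]<40)).astype(np.uint8); P=[]
for v in range(140,215):
    for u in range(350,402):
        if m[v,u]:
            w=ray(g,(u,v),.06)[:2]-HO; X=(w@HX,w@HY)
            if -.08<X[0]<.10 and .135<X[1]<.215: P.append(X)
P=np.array(P); print(len(P),P.mean(0)); 
for a in np.arange(-.08,.1,.02):
    q=P[(P[:,0]>=a)&(P[:,0]<a+.02)]; print(a.round(2),len(q),q[:,1].mean().round(3) if len(q) else '')
```

```text
[ 0.6529 -0.317   0.1086] gap 0.0076 holder -0.0513 0.1785
[ 0.6567 -0.3158  0.1155] gap 0.003 holder -0.0549 0.1804
330 [0.03072424 0.19209524]
-0.08 9 0.207
-0.06 0 
-0.04 27 0.203
-0.02 42 0.2
0.0 66 0.19
0.02 65 0.188
0.04 30 0.194
0.06 24 0.203
0.08 67 0.183
```

```bash
cat >> h.py <<'E'
LY=.174; HXh=.018; LEAN=-40
def tcp_lever(th,off=0,along=.003):
    a=np.radians(th); x=HXh-.0944*np.cos(a)+along; z=.052+.0944*np.sin(a)
    G=Rt(-45.3,LEAN); p=np.r_[HO+HX*x+HY*LY,z]; return p-G[:,2]*(.011+off),G
E
python3 - <<'E'
from h import *
G=Rt(-45.3,LEAN); p,_=tcp_lever(40.3,.06); p1,_=tcp_lever(40.3,.015); print(p,p1,G[:,2])
plan([((.585,-.14,.25),Rt(-45.3,-20),0),((p+[-.01,.0,.04]),G,0),(p,G,0),(p1,G,0)])
E
```

```text
[ 0.61699912 -0.34611034  0.16744611] [ 0.63755931 -0.32576434  0.13297411] [ 0.45689309  0.4521334  -0.76604444]
n 6 [0, -0.695, 0.588, -0.243, 0.0, 0.111, -0.001]  [ 0.585 -0.14   0.25 ]
n 8 [0, -0.907, 1.079, -0.028, 0.0, 0.111, 0.0] !!!TOO FAR [ 0.607 -0.346  0.207]
n 3 [0, -0.135, 0.047, 0.234, 0.0, -0.0, 0.0]  [ 0.617 -0.346  0.168]
n 4 [0, -0.001, -0.0, 0.3, 0.0, -0.0, 0.0]  [ 0.638 -0.326  0.133]
```

>>> send_rows(deltas=[[0,-0.7,0.7,-0.3,0,0.111,0],[0,-0.7,0.7,-0.3,0,0.111,0],[0,-0.7,0.7,-0.3,0,0.111,0],[0,-0.7,0.7,-0.3,0,0.111,0],[0,-0.7,0.7,-0.3,0,0.111,0],[0,-0.7,0.7,-0.3,0,0.111,0],[0,-0.7,0.7,-0.3,0,0.111,0]])

```text
clock: 67.42
tcp_pos: [0.5972, -0.1508, 0.2582]
orientation: [-2.747, -1.127, -0.486]
contact_force: [0.9, 0.8, -0.4]
grip_width: 0.0003
```

>>> send_rows(deltas=[[0,-0.85,0.95,0,0,0.111,0],[0,-0.85,0.95,0,0,0.111,0],[0,-0.85,0.95,0,0,0.111,0],[0,-0.85,0.95,0,0,0.111,0],[0,-0.85,0.95,0,0,0.111,0],[0,-0.85,0.95,0,0,0.111,0],[0,-0.85,0.95,0,0,0.111,0]])

```text
clock: 68.0
tcp_pos: [0.6118, -0.3392, 0.2118]
orientation: [-2.529, -1.034, -0.915]
contact_force: [0.1, 0.7, 0.6]
grip_width: -0.0002
```

Run:
```python
from h import *
st(); p,G=tcp_lever(40.3,.06); p1,_=tcp_lever(40.3,.015); plan([(p,G,0),(p1,G,0)])
```

```text
t 68.0 p [ 0.6118 -0.3392  0.2118] q [ 0.13  0.75  0.89  1.69 -1.29  1.42  0.68] F [0.1 0.7 0.6] w -0.0002 y [ 0.701 -0.713 -0.002] z [ 0.456  0.45  -0.768]
n 4 [0, -0.195, 0.058, 0.222, 0.0, 0.001, -0.001]  [ 0.617 -0.346  0.167]
n 4 [0, -0.0, -0.001, 0.3, 0.0, -0.0, -0.0]  [ 0.638 -0.326  0.133]
```

>>> send_rows(deltas=[[0,-0.195,0.058,0.222,0,0,0],[0,-0.195,0.058,0.222,0,0,0],[0,-0.195,0.058,0.222,0,0,0],[0,-0.195,0.058,0.35,0,0,0],[0,-0.195,0.058,0.45,0,0,0],[0,-0.195,0.058,0.52,0,0,0],[0,-0.195,0.058,0.52,0,0,0]])

```text
clock: 68.58
tcp_pos: [0.6404, -0.3186, 0.1361]
orientation: [-2.519, -1.043, -0.92]
contact_force: [0.0, 0.5, -0.0]
grip_width: 0.0002
```

Run:
```python
from h import *
st(); o=cur()
for th in (40.3,35,30,25,20,15,10,6,3,0): 
    p,G=tcp_lever(th); s=o[:3,:3].T@(p-o[:3,3])/.15; print(th,s.round(3),p.round(3))
seat(grab('top'))
```

```text
t 68.58 p [ 0.6404 -0.3186  0.1361] q [ 0.18  0.81  0.74  1.71 -1.34  1.29  0.74] F [ 0.   0.5 -0. ] w 0.0002 y [ 0.707 -0.707 -0.001] z [ 0.455  0.457 -0.764]
40.3 [-0.05   0.021  0.085] [ 0.644 -0.319  0.121]
35 [-0.052  0.021  0.144] [ 0.648 -0.315  0.115]
30 [-0.06   0.021  0.198] [ 0.651 -0.312  0.108]
25 [-0.072  0.022  0.252] [ 0.654 -0.309  0.1  ]
20 [-0.088  0.022  0.304] [ 0.656 -0.307  0.093]
15 [-0.109  0.022  0.355] [ 0.658 -0.305  0.085]
10 [-0.135  0.022  0.403] [ 0.659 -0.304  0.077]
6 [-0.158  0.022  0.44 ] [ 0.66  -0.304  0.07 ]
3 [-0.177  0.022  0.467] [ 0.66  -0.303  0.065]
0 [-0.198  0.022  0.493] [ 0.66  -0.303  0.06 ]
1 60 [-0.0282  0.0959] min [-0.053  0.086] max [-0.001  0.104] yaw 2.7
```

>>> send_rows(deltas=[[0,-0.05,0.021,0.06,0,0,0],[0,-0.05,0.021,0.1,0,0,0],[0,-0.055,0.021,0.15,0,0,0],[0,-0.06,0.021,0.2,0,0,0],[0,-0.06,0.021,0.2,0,0,0]])

```text
clock: 69.05
tcp_pos: [0.6499, -0.3169, 0.1083]
orientation: [-2.526, -1.039, -0.921]
contact_force: [-4.7, -1.7, 5.7]
grip_width: -0.0
```

Run:
```python
from h import *
st(); o=cur()
for th in (30,25,20,15,10,6,3,0): 
    p,G=tcp_lever(th); s=o[:3,:3].T@(p-o[:3,3])/.15; print(th,s.round(3))
```

```text
t 69.05 p [ 0.6499 -0.3169  0.1083] q [ 0.21  0.83  0.66  1.7  -1.35  1.23  0.75] F [-4.7 -1.7  5.7] w -0.0 y [ 0.703 -0.711  0.002] z [ 0.458  0.451 -0.766]
30 [ 0.019 -0.016  0.022]
25 [ 0.008 -0.016  0.075]
20 [-0.009 -0.016  0.128]
15 [-0.03  -0.016  0.178]
10 [-0.055 -0.016  0.227]
6 [-0.079 -0.016  0.264]
3 [-0.098 -0.016  0.291]
0 [-0.118 -0.016  0.317]
```

Contact (≈7 N normal to the pad). Follow the arc.

>>> send_rows(deltas=[[0,0,-0.01,0.075,0,0,0],[0,-0.009,-0.015,0.128,0,0,0],[0,-0.03,-0.015,0.178,0,0,0],[0,-0.055,-0.015,0.227,0,0,0],[0,-0.079,-0.015,0.264,0,0,0],[0,-0.098,-0.015,0.291,0,0,0],[0,-0.098,-0.015,0.291,0,0,0]])

```text
clock: 69.63
tcp_pos: [0.6599, -0.3012, 0.0628]
orientation: [-2.522, -1.038, -0.918]
contact_force: [-1.0, 0.6, 0.3]
grip_width: -0.0001
```

Run:
```python
from h import *
st(); o=cur()
for th in (3,0,-3,-6): 
    p,G=tcp_lever(th); s=o[:3,:3].T@(p-o[:3,3])/.15; print(th,s.round(3))
```

```text
t 69.63 p [ 0.6599 -0.3012  0.0628] q [ 0.26  0.86  0.54  1.71 -1.35  1.13  0.77] F [-1.   0.6  0.3] w -0.0001 y [ 0.705 -0.71  -0.003] z [ 0.455  0.455 -0.765]
3 [ 0.004  0.012 -0.019]
0 [-0.016  0.012  0.007]
-3 [-0.038  0.012  0.032]
-6 [-0.061  0.012  0.055]
```

>>> send_rows(deltas=[[0,0,0,-0.2,0,0,0],[0,0,0,-0.45,0,0,0],[0,0,0,-0.7,0,0,0],[0,0,0,-0.95,0,0,0],[0,0,0,-0.95,0,0,0]])

```text
clock: 70.05
tcp_pos: [0.5924, -0.3749, 0.1799]
orientation: [-2.536, -1.037, -0.926]
contact_force: [-0.5, -2.3, 1.0]
grip_width: 0.0
```

>>> send_rows(deltas=[[0,0.6,-0.9,-0.3,0,-0.2,0],[0,0.6,-0.9,-0.3,0,-0.2,0],[0,0.6,-0.9,-0.3,0,-0.2,0],[0,0.6,-0.9,-0.3,0,-0.2,0],[0,0.6,-0.9,-0.3,0,-0.2,0],[0,0.6,-0.9,-0.3,0,-0.2,0],[0,0.6,-0.9,-0.3,0,-0.2,0]])

```text
clock: 70.63
tcp_pos: [0.5322, -0.2373, 0.2665]
orientation: [-2.873, -1.201, -0.102]
contact_force: [0.7, 1.1, -0.8]
grip_width: -0.0
```

>>> send_rows(deltas=[[0,0.9,-0.5,-0.1,0,0,0],[0,0.9,-0.5,-0.1,0,0,0],[0,0.9,-0.5,-0.1,0,0,0],[0,0.9,-0.5,-0.1,0,0,0],[0,0.9,-0.5,-0.1,0,0,0],[0,0.9,-0.5,-0.1,0,0,0],[0,0.9,-0.5,-0.1,0,0,0]])

```text
clock: 71.22
tcp_pos: [0.5698, -0.0976, 0.2899]
orientation: [-2.88, -1.181, -0.101]
contact_force: [-0.3, 0.2, 0.6]
grip_width: -0.0002
```

Run:
```python
from h import *
st(); g=grab('top'); seat(g); f=grab('scene'); seat2(f)
B={}
for n,F in (('top',g),('scene',f)):
    hsv=cv2.cvtColor(np.array(F['pixels']),cv2.COLOR_RGB2HSV).astype(int)
    m=((hsv[...,2]<60)&(hsv[...,1]<90)).astype(np.uint8); k,l,s,c=cv2.connectedComponentsWithStats(m)
    for nm,e in (('down',proj(F,(*(HO+HX*(-.076)+HY*.18),.04))),('up',proj(F,(*(HO+HX*(-.054)+HY*.18),.113)))):
        print(n,nm,e.round(1),[(s[i].tolist(),c[i].round(1).tolist()) for i in range(1,k) if np.hypot(*(c[i]-e))<15 and s[i,4]>15])
hsv=cv2.cvtColor(np.array(g['pixels']),cv2.COLOR_RGB2HSV).astype(int)
m=((hsv[...,0]>18)&(hsv[...,0]<32)&(hsv[...,1]>140)&(hsv[...,2]>120)).astype(np.uint8); k,l,s,c=cv2.connectedComponentsWithStats(m)
for i in range(1,k):
    if s[i,4]>50:
        p=ray(g,c[i],.015); w=p[:2]-HO; print('yellow',s[i,4],p.round(3),'holder',(w@HX).round(3),(w@HY).round(3))
```

```text
t 71.22 p [ 0.5698 -0.0976  0.2899] q [-0.72  0.41  1.08  1.81 -0.47  1.14 -0.27] F [-0.3  0.2  0.6] w -0.0002 y [ 0.702 -0.712 -0.   ] z [ 0.05   0.05  -0.998]
-1 72 [ 0.0395 -0.0845] min [ 0.022 -0.107] max [ 0.052 -0.065] yaw -73.6
0 164 [ 0.0244 -0.0013] min [-0.01  -0.023] max [0.053 0.02 ] yaw -7.9
1 350 [0.0248 0.0628] min [-0.042 -0.118] max [0.067 0.11 ] yaw -65.4
sc -1 442 [ 0.0068 -0.0876] [-0.049 -0.112] [ 0.058 -0.064] yaw 0.1
sc 0 437 [ 0.007  -0.0038] [-0.049 -0.029] [0.058 0.02 ] yaw -0.1
sc 1 438 [0.0066 0.0819] [-0.049  0.058] [0.058 0.106] yaw 0.0
top down [359.9 153.6] []
top up [369.2 152.7] []
scene down [392.5 233. ] [([376, 229, 25, 18, 126], [389.5, 239.1])]
scene up [400.  219.9] []
yellow 94 [0.673 0.185 0.015] holder -0.419 -0.164
yellow 91 [ 0.38  -0.35   0.015] holder 0.166 0.01
```

>>> send_rows(deltas=[[0,0.8,-0.9,0,0,0,0],[0,0.8,-0.9,0,0,0,0],[0,0.8,-0.9,0,0,0,0],[0,0.8,-0.9,0,0,0,0],[0,0.8,-0.9,0,0,0,0],[0,0.8,-0.9,0,0,0,0],[0,0.8,-0.9,0,0,0,0]])

```text
clock: 71.9
tcp_pos: [0.5606, 0.0837, 0.2986]
orientation: [-2.88, -1.185, -0.101]
contact_force: [-0.4, -0.4, -0.5]
grip_width: 0.0002
```

Run:
```python
from h import *
st(); g=grab('top'); seat(g); f=grab('scene'); seat2(f)
for n,F in (('top',g),('scene',f)):
    im=np.array(F['pixels']).astype(int)
    for nm,q in (('down',(*(HO+HX*(-.076)+HY*.18),.04)),('up',(*(HO+HX*(-.054)+HY*.18),.113))):
        e=proj(F,q).astype(int); print(n,nm,e,im[e[1]-3:e[1]+4:3,e[0]-3:e[0]+4:3].mean(2).astype(int).tolist())
```

```text
t 71.9 p [0.5606 0.0837 0.2986] q [-1.1   0.37  1.13  1.84 -0.43  1.12 -0.62] F [-0.4 -0.4 -0.5] w 0.0002 y [ 0.704 -0.71   0.001] z [ 0.05   0.049 -0.998]
-1 301 [ 0.0018 -0.0864] min [-0.05  -0.108] max [ 0.054 -0.065] yaw 1.2
0 688 [0.0133 0.0349] min [-0.05  -0.121] max [0.067 0.113] yaw -79.3
1 688 [0.0133 0.0349] min [-0.05  -0.121] max [0.067 0.113] yaw -79.3
sc -1 442 [ 0.0068 -0.0876] [-0.049 -0.112] [ 0.058 -0.064] yaw 0.1
sc 0 426 [ 0.0083 -0.0038] [-0.049 -0.028] [0.058 0.02 ] yaw -0.1
sc 1 435 [0.0064 0.082 ] [-0.049  0.058] [0.058 0.106] yaw 0.2
top down [359 153] [[110, 93, 69], [80, 44, 41], [55, 40, 42]]
top up [369 152] [[145, 172, 174], [71, 140, 182], [64, 67, 143]]
scene down [392 233] [[152, 153, 95], [54, 53, 34], [34, 16, 19]]
scene up [400 219] [[152, 127, 20], [147, 43, 24], [117, 19, 25]]
```

```bash
python3 -c "
from h import *
print(r.hand_in())"
```

```text
the job is handed in; nothing more can be done
None
```

The job is done and handed in at about 72 s on the robot clock; `hand_in` gave no verdict, so the result rests on my own checks.

- **Peeler:** it lies on the worktop off the holder, about 166 mm to +x in the holder frame, where the limit is 125 mm.
- **Stones:** there were three. Each was picked up, stood on end, gripped again from the fine side and laid fine side up, one to a bay. The middle stone was later found shifted about 17 mm and turned about 13 degrees. I gripped it again and put it back before touching the lever.
- **Lever:** I pressed it round its arc until the force dropped to zero at the catch, then backed away.

**Last checks:**
- In the scene view all three stones are within about 10 mm of their bay centres and aligned to within 0.2 degrees. The jaw has slid them against the stop.
- In the top view the stones touch the bright stop bar, so the masks for the middle and far stones merged with it. Only the near stone was confirmed there: 2 mm off centre, 1.2 degrees.
- The dark lever pad shows at its "down" position in both views. At the "up" position the top view shows bare worktop; the scene view is dark there, and I did not establish why.
- I did not measure the stones' tilt or the bystanders at the end. The stones had all rested at the right height under light contact force. The lemon was seen near its starting place, and I saw no contact with anything else.

I used all 16 allowed picture views, so everything after the regrip of the middle stone was checked by numbers only.

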